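# Turn a tin lid over down the ramp

### The job

The small tin lid lies hollow side up in the parts tray under two loose laths; turn it over down the sheet-metal ramp. Move both laths aside, take the small lid, stand it on its edge on the level shelf at the head of the ramp and tip it over the brink, so that it slides down and comes to rest against the stop at the foot, lying flat on the slope with its hollow side down. Do not throw the lid, leave the laths on the tray or the bench clear of the ramp, and leave the other things where they are.

Things in the scene. Friction and masses are not known exactly. Their poses are not given: they have to be found in the camera images.
- lid_centre (a point): The small lid: round pressed tinplate, 62 mm in diameter, 14 mm high, about 30 g; a closed 3 mm panel on one side, hollow inside its skirt on the other. The point is its centre, half-way up; its z axis points out of the hollow (up at the start, down into the slope once turned). Its centre of mass lies about 1 mm from the centre, towards the panel. Grip it across its diameter from outside.
- lath_a_mid (a point): Wooden lath, 36 mm wide (its x), 270 mm long (its y), 8 mm thick, 45 g, laid loosely across the tray, resting on the tray's two rims that run along the tray's x axis, its length along the tray's y. It covers the part of the lid on the tray's -x side. The point is its centre.
- lath_b_mid (a point): Second lath of the same size, parallel to the first and about 65 mm (centre to centre) further along the tray's +x; it covers the lid's +x part. A push across the tray from the first lath's outer side slides both along the rims. The point is its centre.
- tray: Shallow open plywood tray, fixed to the bench, 260 mm (x) by 240 mm (y) outside, 24 mm high, walls and floor 6 mm thick. Origin: centre of its underside, on the bench. The small lid lies on the floor in the -x half, about 50 mm from the middle; a larger lid lies in the +x half.
- ramp: Ramp fixed to the bench: galvanised sheet trough (friction on tin about 0.6), 170 mm wide, on a timber trestle. Origin: centre of its 170 by 170 mm footprint, on the bench. x runs level from foot (-85 mm) to head (+85), z up. Level shelf x = 85 to 35; straight 45 degree slope from the brink (x = 35) down to the stop (x = -75). Side flanges 4 mm thick, 12 mm high; head end open.
- brink (a point): Middle of the ramp's brink, on the sheet's surface, where the 50 mm deep level shelf meets the slope; shelf and brink are 124 mm above the bench. Axes as the ramp's.
- stop (a point): Middle of the line at the foot of the ramp where the slope's surface meets the stop; 14 mm above the bench. The stop stands 20 mm high square to the slope. A turned lid resting here has its centre 31 mm up the slope and 7 mm off its surface, its z axis pointing square into the slope. Axes as the ramp's.
- big_lid_centre (a point): Bystander: larger lid in the tray, 84 mm in diameter, 14 mm high, hollow up. The point is its centre.
- tin_a: Bystander: packed tin, 73 mm in diameter, 60 mm high (wick to 75 mm), standing between tray and ramp. Origin: centre of its underside.
- tin_b: Bystander: packed tin of the same size beyond the work area. Origin: centre of its underside.
- tin_c: Bystander: packed tin of the same size near the robot. Origin: centre of its underside.
- mallet: Bystander: wooden mallet, 245 mm long, head 90 mm wide, lying along its x axis. Origin: underside.
- knife: Bystander: utility knife, 170 mm long along its x axis, lying near the robot. Origin: underside.
- offcut: Bystander: wooden offcut 110 (x) by 45 (y) by 22 mm. Origin: centre of its underside.
Not all that is in view belongs to the job. What is shaped like the part that bears lid_centre but pink is not meant.

How it is judged:
By the outcome, as a careful person would: the job done as asked, in the order asked, and still so for the second after the job is handed in, with the robot touching nothing.
It also fails if it takes over 64 s, if anything falls off the work surface, if the arm or the gripper's body presses on something with over 40 N, if the wrist force passes 120 N, or if a joint passes its speed limit or range.

### The arm

A 6-joint arm with a two-finger parallel gripper is mounted at the origin on the work surface. World frame = base frame: x ahead of the robot, y to its left, z up, the work surface at z = 0. Lengths are in mm, angles in rad, forces in N, time in s.
With the tool pointing down it reaches from about 400 to 925 mm from the base axis. Payload 12.5 kg.
Tool frame: the origin (TCP) lies at the very end of the fingers, on their centre line; the grasp point (between the pads) lies 19 mm behind it; x points along the fingers, y is the direction in which the jaws open and shut, and the axes are right-handed (so a half turn about x gives the same grasp; the last joint's range is limited). The gripper opens to 95 mm and grips with 3 to 60 N. Pads are 20 mm wide; open, the fingers measure 119 mm over their backs; the gripper's body (75 mm by 180 mm) begins 59 mm behind the grasp point.
Start: joints at [-1.365, 0.491, 1.559, -0, 1.092, -0.106], TCP at [191.756, -594.875, 214.661] pointing down, gripper open.
Joint ranges: [-3.1, 3.1], [-0.84, 2.19], [0.05, 2.79], [-1.13, 4.28], [0.06, 2.93], [-2.69, 2.69]. Speed limits (rad/s): [2.22, 2.22, 2.79, 3.14, 3.14, 3.14].

### API

Orientations are given as [roll, pitch, yaw] about the fixed x, y, z axes, in that order (R = Rz(yaw) Ry(pitch) Rx(roll)).
In Python, from cell import env, optics, job gives the robot as it stands.
- The arm moves only by the shell command python3 -m handwheel 'ROWS' [OPENING]. ROWS is JSON, a list of rows, each an object with "travel": the shift along the world's x, y, z in mm, a list of three; "roll": the turn about the world's z in degrees. In form: [{"travel": [dx, dy, dz], "roll": roll}, ...]. A call has 1 to 8 rows; each row is the pose to reach, as a shift and turn from the pose commanded when the call began; what a row does not reach only later rows make up. A row lasts 1/10 s, in which the tool goes at most 50 mm and 8.59 degrees, less where a joint would pass 70% of its speed; a pose out of reach is approached as far as the arm can. A call with a gripper value outside its range is refused whole. OPENING is the closure, from -1 (fully open) to 1 (shut), set as the call begins (- or left out, the last holds). The fingers move at their own pace and stop on an object; the grip force is fixed at half the most. Time passes only in rows, so rows that repeat a pose let the fingers close. It gives the time, the measured TCP pose, the force and the opening at its end, in the units of the state.
- env.state(): the state, without advancing time (a new reading comes with each control period).
- optics.read_camera(name): name is "scene" or "top" or "wrist"; returns the picture (384x512x3 uint8, red, green, blue); there is no depth.
- optics.camera_params(name): a dict with "fx", "fy", "cx", "cy" (pixels), "k1" (the pictures are not rectified: a ray, as slopes to the right and down, at radius r is drawn at 1 + k1 r^2 times it, then the intrinsics apply), "world_from_camera" (4x4, takes a point from camera to world coordinates). Camera axes: x right, y up, looking along -z (the intrinsics and any distortion apply to the point x, -y, -z); pixel columns grow to the right and rows downward; lengths in mm; the calibration is good to about 2 mm. A picture is of the moment at which its call begins: read the wrist's pose just before it. camera_params takes no time and is no camera call; for the wrist camera it gives the pose at the moment of the call.
- job.job_done(): hands the job in, once; it reports no verdict.
The state is a dict: "t": time; "joints": joint angles; "qvel": joint speeds; "tau": joint torques, N m; "eef_pos": TCP position; "tcp_rot": TCP orientation; "ft_force": force on the tool from outside, world axes, zero at the start; "moment": the same for the moment, N m; "opening": opening from 0.0 (shut) to 1.0 (fully open).
Only numpy, scipy, OpenCV 4.12 (cv2) and the standard library are available. Lean on these libraries where they do the work, as an engineer would, in place of code of your own. Each camera call takes 0.05 s, during which the arm holds its last target.

## Working session

There is one attempt and no reset: what is moved stays moved. The work goes in short steps, Python scripts to look and compute and a shell command to move; the robot and the scene stay as the last step left them, time stands still between calls to the robot, and variables do not carry over. Pictures are saved under pics/ and viewed, and the job is handed in when it is done.

```bash
ls; mkdir -p pics; python3 - <<'E'
from cell import env, optics, job
import cv2
print(env.state())
for n in ("scene","top","wrist"):
    p=optics.camera_params(n); print(n,{k:(v if k!="world_from_camera" else [[round(float(a),3) for a in r] for r in v]) for k,v in p.items()})
    im=optics.read_camera(n); cv2.imwrite(f"pics/{n}0.png",im[:,:,::-1])
E
```

```text
pics
{'t': 0.0, 'joints': array([-1.36459480e+00,  4.91564254e-01,  1.55945672e+00, -2.25188246e-06,
        1.09166830e+00, -1.05580354e-01]), 'qvel': array([0.00118501, 0.00013548, 0.0019351 , 0.0009506 , 0.00015384,
       0.00043739]), 'tau': array([ 1.06163625e-03, -6.12646222e+01, -2.58178926e+01,  6.92666858e-02,
        4.81962925e-02, -1.05503564e-04]), 'eef_pos': array([ 191.70551038, -594.6219203 ,  214.05632185]), 'tcp_rot': array([-1.67455546,  1.56969971,  1.77882012]), 'ft_force': array([ 0.24568697, -0.14477886,  0.45446814]), 'moment': array([-0.02902526,  0.05553649,  0.02535459]), 'opening': 1.0035443598131513}
scene {'fx': 447.8583182903018, 'fy': 447.8583182903018, 'cx': 259.4353623812384, 'cy': 192.05043136023892, 'k1': 0.014787165784275946, 'world_from_camera': [[-0.608, -0.542, 0.58, 1281.637], [0.794, -0.427, 0.433, 613.837], [0.013, 0.723, 0.69, 967.967], [0.0, 0.0, 0.0, 1.0]]}
top {'fx': 492.08902589519516, 'fy': 492.08902589519516, 'cx': 257.6228782510843, 'cy': 190.5717863787727, 'k1': -0.16102408019407252, 'world_from_camera': [[-0.014, 0.995, -0.101, 453.311], [-1.0, -0.014, 0.0, 70.09], [-0.001, 0.101, 0.995, 1250.52], [0.0, 0.0, 0.0, 1.0]]}
wrist {'fx': 337.6320982886036, 'fy': 337.6320982886036, 'cx': 251.53256759423107, 'cy': 189.82180207627243, 'k1': 0.012362254468304327, 'world_from_camera': [[0.307, 0.925, 0.226, 255.613], [-0.952, 0.298, 0.072, -575.343], [-0.0, -0.237, 0.972, 385.053], [0.0, 0.0, 0.0, 1.0]]}
```

View pics/scene0.png

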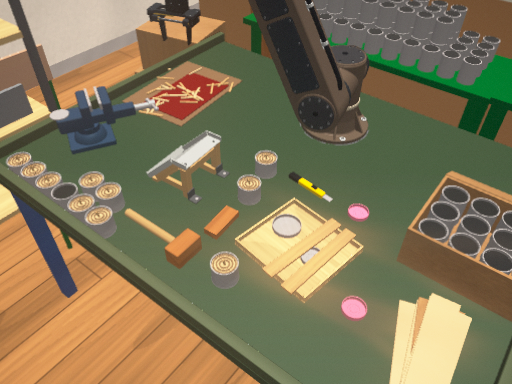

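View pics/top0.png

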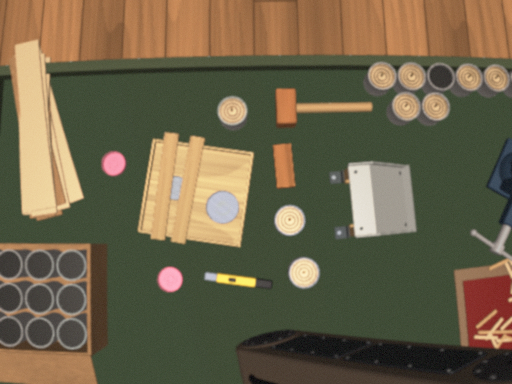

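View pics/wrist0.png

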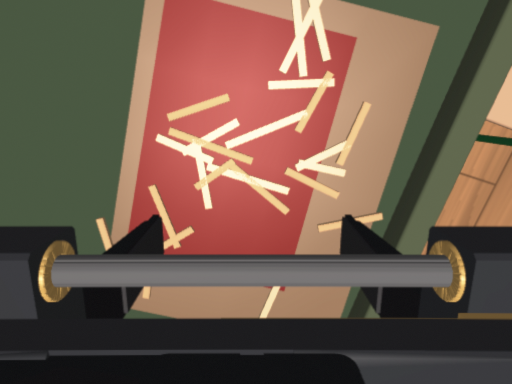

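The top view shows the tray (about 195,190 px) with both laths, the small lid between them at about (176,187), the large lid at (222,207), and the ramp at about (382,200). I'll measure on enlargements.

```bash
cat > h.py <<'E'
import numpy as np, cv2
from cell import env, optics, job
def pix(n,u,v,z,p=None):
    p=p or optics.camera_params(n)
    W=np.array(p["world_from_camera"],float)
    a=np.array([(u-p["cx"])/p["fx"],(v-p["cy"])/p["fy"]]); d=a.copy()
    for _ in range(30): d=a/(1+p["k1"]*(d@d))
    r=W[:3,:3]@np.array([d[0],-d[1],-1.]); o=W[:3,3]
    return o+r*(z-o[2])/r[2]
def proj(n,P,p=None):
    p=p or optics.camera_params(n)
    W=np.array(p["world_from_camera"],float); c=W[:3,:3].T@(np.array(P,float)-W[:3,3])
    s=np.array([c[0],-c[1]])/-c[2]; s=s*(1+p["k1"]*(s@s))
    return p["cx"]+p["fx"]*s[0],p["cy"]+p["fy"]*s[1]
def crop(src,out,x0,y0,x1,y1,k):
    im=cv2.imread(src)[y0:y1,x0:x1]; im=cv2.resize(im,None,fx=k,fy=k,interpolation=cv2.INTER_CUBIC)
    for i in range(0,x1-x0,10): cv2.putText(im,str(x0+i),(i*k,8),0,.3,(0,0,255),1); cv2.line(im,(i*k,8),(i*k,14),(0,0,255),1)
    for i in range(0,y1-y0,10): cv2.putText(im,str(y0+i),(0,i*k+4),0,.3,(0,0,255),1); cv2.line(im,(20,i*k),(26,i*k),(0,0,255),1)
    cv2.imwrite(out,im)
E
python3 - <<'E'
from h import *
crop("pics/top0.png","pics/t_tray.png",130,125,265,255,5)
crop("pics/top0.png","pics/t_ramp.png",320,150,425,250,6)
crop("pics/scene0.png","pics/s_tray.png",225,190,370,300,5)
crop("pics/scene0.png","pics/s_ramp.png",140,120,280,210,5)
E
```

```text
(no output)
```

View pics/t_tray.png

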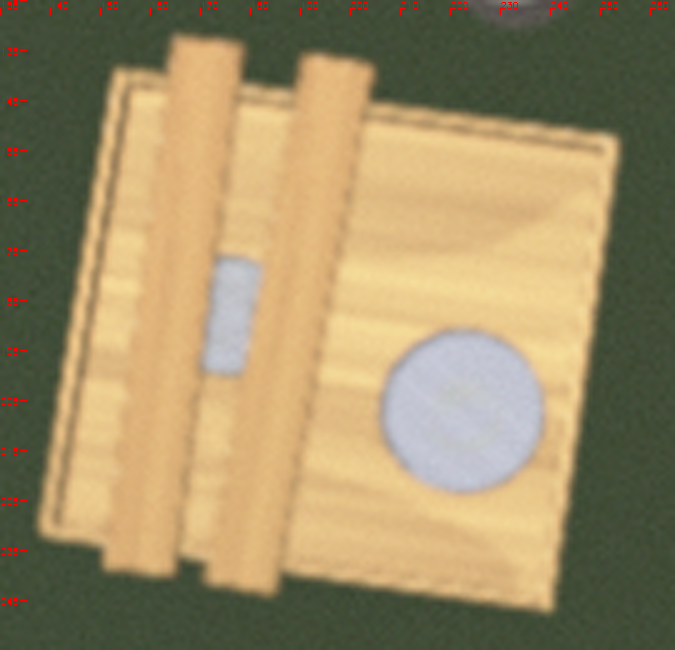

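View pics/t_ramp.png

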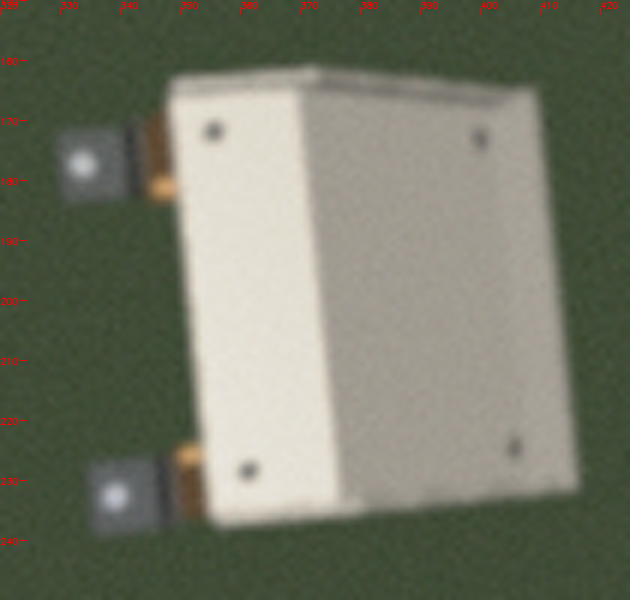

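View pics/s_tray.png

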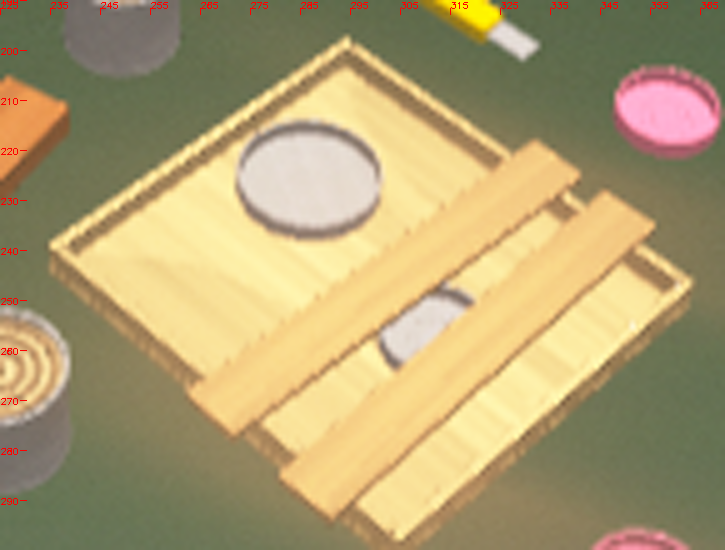

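View pics/s_ramp.png

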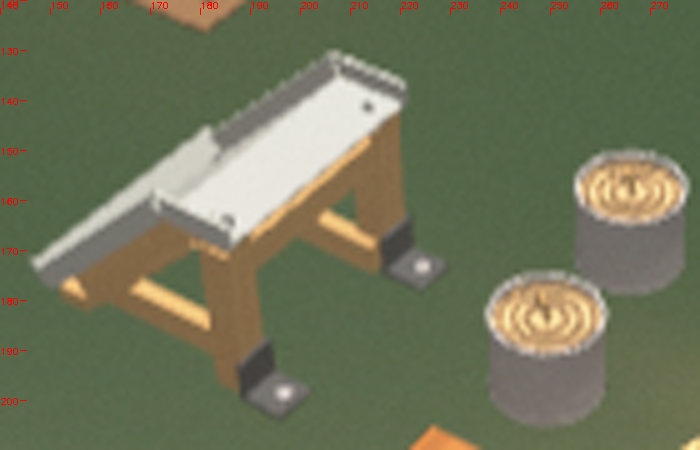

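```bash
python3 - <<'E'
from h import *
T=lambda u,v,z:pix("top",u,v,z)
S=lambda u,v,z:pix("scene",u,v,z)
np.set_printoptions(precision=1,suppress=True)
tr=[T(u,v,24)[:2] for u,v in [(153,138.6),(253.6,151.6),(240.4,247),(137.6,232.6)]]
c=np.mean(tr,0); ax=(tr[1]+tr[2]-tr[0]-tr[3]); print("tray",tr,c,"xaxis",np.degrees(np.arctan2(ax[1],ax[0])))
st=[S(225+x/5,190+y/5,24)[:2] for x,y in [(348,38),(692,283),(400,543),(50,243)]]
print("tray scene",st,np.mean(st,0))
ra=[T(348.3,163,136),T(355.3,237.5,124),T(376.7,235,124),T(370,165.3,124)]
print("ramp top",ra)
sr=[S(140+x/5,120+y/5,124) for x,y in [(232,243),(402,102),(405,88)]]
print("ramp scene: head near/far",sr, "flange tops 136:",[S(140+x/5,120+y/5,136) for x,y in [(153,197),(335,55),(405,85),(232,240)]])
for n,pts in dict(la=[(173,35),(244,40),(176,577),(103,570)],lb=[(300,53),(375,64),(278,594),(205,583)]).items():
    q=[T(130+x/5,125+y/5,32)[:2] for x,y in pts]; print(n,q,np.mean(q,0))
print("small lid top-z20 visible ends", T(130+237/5,125+256/5,20), T(130+222/5,125+376/5,20))
print("big lid",T(130+463/5,125+411/5,20))
print("tin_a", T(290,220,60), "tin_c",T(304,272,60))
E
```

```text
tray [array([715.7, 335.5]), array([677.5,  78.6]), array([438.1, 114.6]), array([476.5, 372.8])] [576.9 225.4] xaxis -98.45536591628559
tray scene [array([442.7, 119.9]), array([484.7, 374.1]), array([719.7, 338.9]), array([678. ,  81.8])] [581.3 228.7]
ramp top [array([ 627.7, -139.8,  136. ]), array([ 456.6, -152.9,  124. ]), array([ 461.3, -203.1,  124. ]), array([ 623.6, -193.2,  124. ])]
ramp scene: head near/far [array([ 625.7, -140. ,  124. ]), array([ 464.1, -151.5,  124. ]), array([ 452.1, -159.5,  124. ])] flange tops 136: [array([ 633.9, -193.7,  136. ]), array([ 465.2, -205.2,  136. ]), array([ 461.6, -150.5,  136. ]), array([ 633.2, -131.1,  136. ])]
la [array([730.5, 304.1]), array([727.1, 267.7]), array([456.4, 301. ]), array([460.2, 337.8])] [593.5 302.7]
lb [array([719.8, 239. ]), array([713.4, 200.9]), array([447.6, 250. ]), array([453.3, 286.5])] [583.5 244.1]
small lid top-z20 visible ends [618.2 272.5  20. ] [557.3 280.   20. ]
big lid [538.  158.3  20. ]
tin_a [501.9  -7.5  60. ] tin_c [376.2 -38.9  60. ]
```

```bash
cat >> h.py <<'E'
from scipy.spatial.transform import Rotation as Ro
def st():
    s=env.state(); R=Ro.from_euler("xyz",s["tcp_rot"]).as_matrix()
    print("t %.2f tcp %s jawyaw %.1f xdir %s j %s F %s op %.3f"%(s["t"],np.round(s["eef_pos"],1),np.degrees(np.arctan2(R[1,1],R[0,1])),np.round(R[:,0],3),np.round(s["joints"],2),np.round(s["ft_force"],1),s["opening"]))
    return s
E
python3 -c "
from h import *
s=st(); print(np.degrees(s['joints'][0]-s['joints'][5]))"
```

```text
t 0.15 tcp [ 191.7 -594.7  214.2] jawyaw -72.1 xdir [-0.     0.001 -1.   ] j [-1.36  0.49  1.56 -0.    1.09 -0.11] F [-0.4  0.5  0.2] op 0.998
-72.13484148180791
```

```bash
python3 -m handwheel '[{"travel":[35,50,0],"roll":0},{"travel":[70,100,0],"roll":8},{"travel":[105,150,0],"roll":16},{"travel":[135,195,0],"roll":24},{"travel":[160,240,0],"roll":32},{"travel":[190,285,0],"roll":40},{"travel":[220,330,0],"roll":48},{"travel":[245,370,0],"roll":56}]' -1
```

```text
t: 0.95
eef_pos: [413.8, -260.0, 214.7]
tcp_rot: [1.297, 1.571, -0.55]
ft_force: [1.1, -1.4, -0.5]
opening: 0.999
```

```bash
python3 -c "
from h import *
st()"
```

```text
t 0.95 tcp [ 413.8 -260.   214.7] jawyaw -15.8 xdir [ 0. -0. -1.] j [-0.7   0.3   1.88  0.    0.96 -0.42] F [ 1.1 -1.4 -0.5] op 0.999
```

```bash
python3 -m handwheel '[{"travel":[15,48,0],"roll":7},{"travel":[30,95,0],"roll":7},{"travel":[45,140,0],"roll":7},{"travel":[60,185,0],"roll":7},{"travel":[75,230,0],"roll":7},{"travel":[90,275,0],"roll":7},{"travel":[105,320,0],"roll":7},{"travel":[110,350,0],"roll":7}]' -1; python3 -m handwheel '[{"travel":[10,45,0],"roll":0},{"travel":[20,90,0],"roll":0},{"travel":[30,135,-20],"roll":0},{"travel":[40,175,-40],"roll":0},{"travel":[50,210,-60],"roll":0},{"travel":[52,226,-90],"roll":0},{"travel":[52,226,-90],"roll":0},{"travel":[52,226,-90],"roll":0}]' -1;  python3 -c "
from h import *
st()"
```

```text
t: 1.75
eef_pos: [523.7, 91.0, 214.5]
tcp_rot: [2.383, 1.57, 0.654]
ft_force: [-0.0, -0.8, -0.9]
opening: 0.997
t: 2.55
eef_pos: [574.8, 313.9, 124.4]
tcp_rot: [-0.88, 1.569, -2.609]
ft_force: [0.5, -0.8, -0.3]
opening: 0.998
t 2.55 tcp [574.8 313.9 124.4] jawyaw -9.1 xdir [-0.001 -0.001 -1.   ] j [ 0.4   0.63  1.57 -0.    0.95  0.56] F [ 0.5 -0.8 -0.3] op 0.998
```

```bash
python3 -m handwheel '[{"travel":[25,38,-20],"roll":0},{"travel":[25,38,-60],"roll":0},{"travel":[25,38,-80],"roll":0},{"travel":[25,38,-90],"roll":0},{"travel":[25,38,-96],"roll":0},{"travel":[25,38,-96],"roll":0}]' -1;  python3 - <<'E'
from h import *
st(); cv2.imwrite("pics/top1.png",optics.read_camera("top")[:,:,::-1]); crop("pics/top1.png","pics/t1.png",100,110,265,255,4)
p=optics.camera_params("wrist");cv2.imwrite("pics/w1.png",optics.read_camera("wrist")[:,:,::-1])
E
```

```text
t: 3.15
eef_pos: [600.6, 351.7, 29.7]
tcp_rot: [2.064, 1.57, 0.333]
ft_force: [-0.1, -0.5, -0.4]
opening: 1.001
t 3.15 tcp [600.6 351.7  29.7] jawyaw -9.2 xdir [ 0.001  0.    -1.   ] j [ 0.43  0.79  1.52 -0.    0.83  0.6 ] F [-0.1 -0.5 -0.4] op 1.001
```

View pics/w1.png

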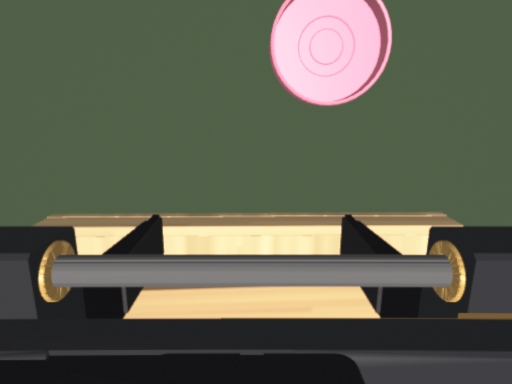

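View pics/t1.png

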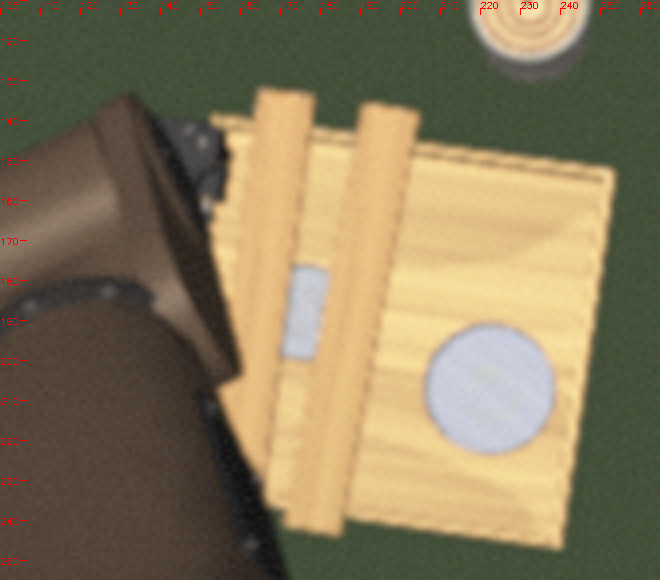

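```bash
python3 -m handwheel '[{"travel":[0,0,-2],"roll":0.5},{"travel":[-2,-12,-2],"roll":0.5},{"travel":[-3,-20,-2],"roll":0.5},{"travel":[-4,-29,-2],"roll":0.5},{"travel":[-6,-38,-2],"roll":0.5},{"travel":[-7,-47,-2],"roll":0.5},{"travel":[-8,-56,-2],"roll":0.5},{"travel":[-10,-65,-2],"roll":0.5}]' -1;  python3 - <<'E'
from h import *
st(); cv2.imwrite("pics/s2.png",optics.read_camera("scene")[:,:,::-1]); crop("pics/s2.png","pics/s2c.png",215,130,375,310,4)
E
```

```text
t: 4.05
eef_pos: [590.2, 286.4, 26.7]
tcp_rot: [1.952, 1.57, 0.23]
ft_force: [0.0, 0.8, 0.9]
opening: 1.001
t 4.05 tcp [590.2 286.4  26.7] jawyaw -8.6 xdir [ 0.  0. -1.] j [ 0.35  0.75  1.63 -0.    0.76  0.5 ] F [0.  0.8 0.9] op 1.001
```

View pics/s2c.png

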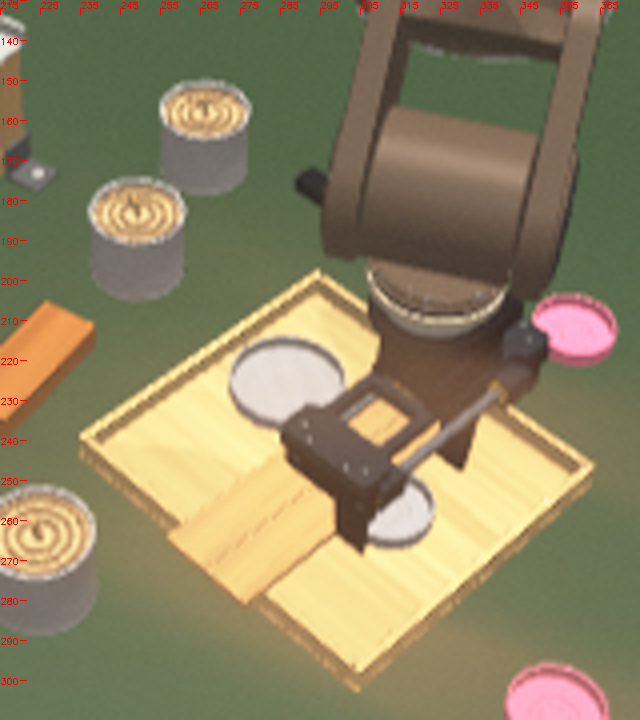

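Both laths slide together and the lid is coming free at about (315,255). I'll continue pushing about 62 mm more.

```bash
python3 -m handwheel '[{"travel":[-1,-9,0],"roll":0},{"travel":[-3,-18,0],"roll":0},{"travel":[-4,-27,0],"roll":0},{"travel":[-5,-36,0],"roll":0},{"travel":[-6,-44,0],"roll":0},{"travel":[-8,-52,0],"roll":0},{"travel":[-9,-60,0],"roll":0},{"travel":[-9,-60,0],"roll":0}]' -1; python3 -m handwheel '[{"travel":[0,5,2],"roll":0},{"travel":[0,5,40],"roll":0},{"travel":[0,5,90],"roll":0},{"travel":[4,30,140],"roll":0},{"travel":[10,75,150],"roll":0},{"travel":[16,110,150],"roll":0},{"travel":[16,110,150],"roll":0}]' -1;  python3 - <<'E'
from h import *
st(); cv2.imwrite("pics/s3.png",optics.read_camera("scene")[:,:,::-1]); crop("pics/s3.png","pics/s3c.png",215,180,375,310,4)
cv2.imwrite("pics/t3.png",optics.read_camera("top")[:,:,::-1]); crop("pics/t3.png","pics/t3c.png",100,110,265,255,4)
p=optics.camera_params("wrist");np.save("pw3.npy",np.array(p["world_from_camera"]));cv2.imwrite("pics/w3.png",optics.read_camera("wrist")[:,:,::-1])
E
```

```text
t: 4.9
eef_pos: [581.0, 226.1, 26.6]
tcp_rot: [-0.732, 1.57, -2.454]
ft_force: [0.4, 0.1, 0.1]
opening: 1.001
t: 5.6
eef_pos: [596.9, 341.7, 177.4]
tcp_rot: [2.352, 1.568, 0.634]
ft_force: [0.2, -1.0, -1.2]
opening: 1.001
t 5.60 tcp [596.9 341.7 177.4] jawyaw -8.4 xdir [ 0.002  0.001 -1.   ] j [0.42 0.61 1.43 0.   1.09 0.57] F [ 0.2 -1.  -1.2] op 1.001
```

View pics/w3.png

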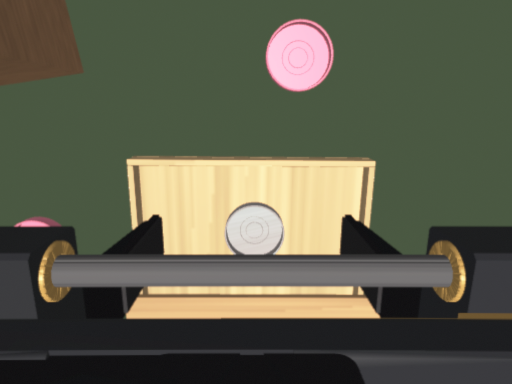

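View pics/s3c.png

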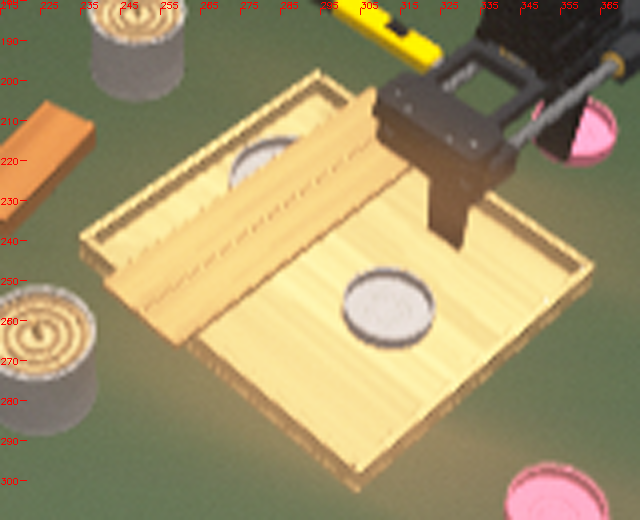

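View pics/t3c.png

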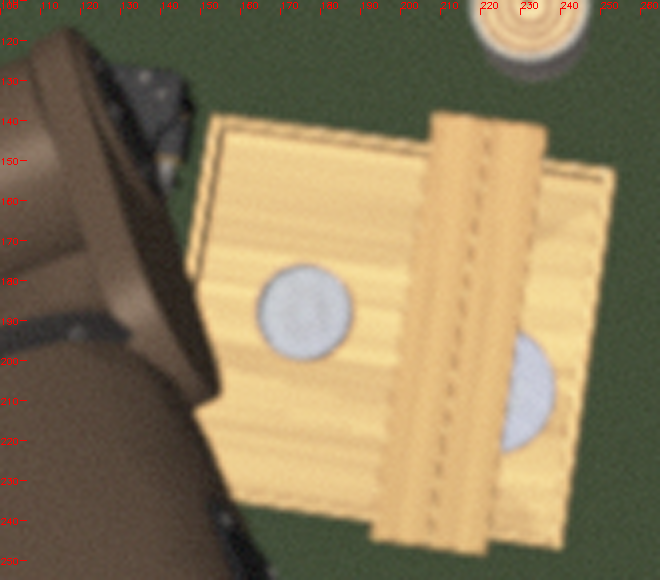

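```bash
python3 - <<'E'
from h import *
np.set_printoptions(precision=1,suppress=True)
print(pix("top",176.25,188.25,20),pix("scene",215+388/4,180+305/4,20),pix("wrist",254.5,229,20))
# wrist check on tray corners
print("tray far corners by wrist", pix("wrist",127,160,24),pix("wrist",375,160,24))
E
```

```text
[587.5 275.3  20. ] [596.  280.5  20. ] [592.2 281.2  20. ]
tray far corners by wrist [481.4 370.7  24. ] [717.5 335.1  24. ]
```

```bash
python3 -m handwheel '[{"travel":[-4,-40,-20],"roll":0},{"travel":[-5,-62,-60],"roll":0},{"travel":[-5,-62,-105],"roll":0},{"travel":[-5,-62,-135],"roll":0},{"travel":[-5,-62,-147],"roll":0},{"travel":[-5,-62,-147],"roll":0}]' -1;  python3 - <<'E'
from h import *
st(); 
cv2.imwrite("pics/s4.png",optics.read_camera("scene")[:,:,::-1]); crop("pics/s4.png","pics/s4c.png",265,190,365,290,6)
cv2.imwrite("pics/w4.png",optics.read_camera("wrist")[:,:,::-1])
E
```

```text
t: 6.35
eef_pos: [591.6, 274.3, 28.5]
tcp_rot: [-1.049, 1.568, -2.771]
ft_force: [-0.6, 0.2, 0.3]
opening: 1.0
t 6.35 tcp [591.6 274.3  28.5] jawyaw -8.7 xdir [-0.002 -0.001 -1.   ] j [ 0.33  0.74  1.64 -0.    0.76  0.48] F [-0.6  0.2  0.3] op 1.000
```

View pics/s4c.png

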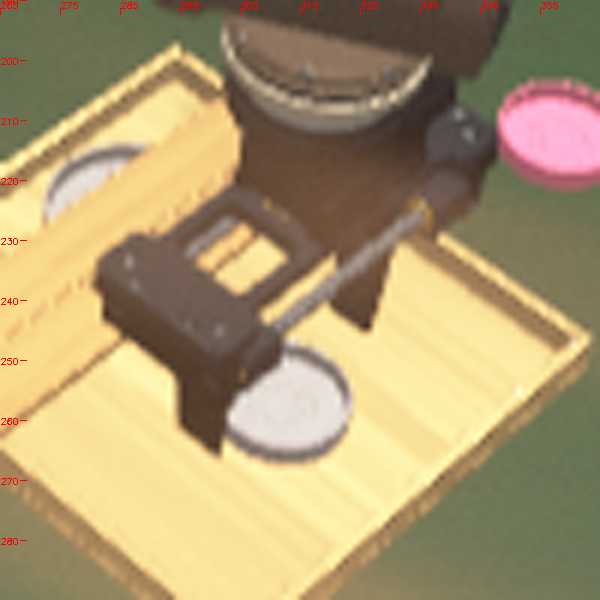

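View pics/w4.png

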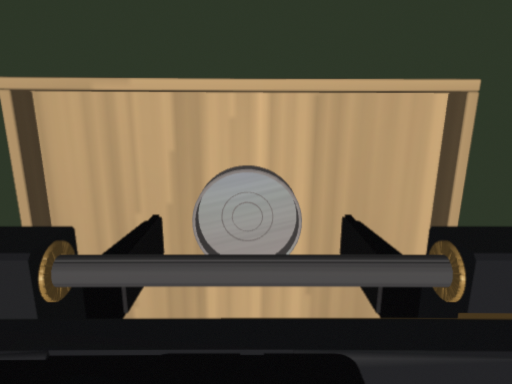

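```bash
python3 - <<'E'
from h import *
np.set_printoptions(precision=1,suppress=True)
print(pix("wrist",247.5,216,9),pix("wrist",247,166,20),(pix("wrist",193,216,20)+pix("wrist",301,216,20))/2)
p=optics.camera_params("wrist"); print(p["world_from_camera"][:3,3])
for C in ([590,280],[592,283],[590,276]):
    q=[proj("wrist",[C[0]+31*np.cos(a),C[1]+31*np.sin(a),20]) for a in np.linspace(0,6.28,73)]; q=np.array(q); print(C,q.min(0),q.max(0))
E
```

```text
[591.7 277.6   9. ] [596.5 309.4  20. ] [592.1 281.2  20. ]
[603.2 339.8 201.9]
[590, 280] [188.8 164.3] [298.4 268.7]
[592, 283] [191.3 158.4] [301.3 263.5]
[590, 276] [190.2 171.5] [299.2 274.8]
```

```bash
python3 -m handwheel '[{"travel":[1,5,-8],"roll":0},{"travel":[1,5,-16],"roll":0},{"travel":[1,5,-20],"roll":0},{"travel":[1,5,-20],"roll":0}]' -1; python3 -m handwheel '[{"travel":[0,0,0],"roll":0},{"travel":[0,0,0],"roll":0},{"travel":[0,0,0],"roll":0},{"travel":[0,0,0],"roll":0},{"travel":[0,0,0],"roll":0}]' 1; python3 -c "
from h import *
st()"
```

```text
t: 6.85
eef_pos: [592.7, 280.2, 9.1]
tcp_rot: [-1.011, 1.57, -2.733]
ft_force: [0.3, -0.9, -0.2]
opening: 1.003
t: 7.35
eef_pos: [593.1, 280.2, 9.8]
tcp_rot: [1.808, 1.571, 0.086]
ft_force: [0.6, -0.7, 0.9]
opening: 0.648
t 7.35 tcp [593.1 280.2   9.8] jawyaw -8.6 xdir [ 0.  0. -1.] j [ 0.34  0.77  1.64 -0.    0.73  0.49] F [ 0.6 -0.7  0.9] op 0.648
```

```bash
python3 -m handwheel '[{"travel":[0,0,20],"roll":0},{"travel":[0,0,60],"roll":0},{"travel":[0,0,110],"roll":0},{"travel":[0,0,150],"roll":8},{"travel":[8,-25,170],"roll":16},{"travel":[15,-70,170],"roll":24},{"travel":[22,-115,170],"roll":32},{"travel":[30,-160,170],"roll":40}]' 1; python3 -m handwheel '[{"travel":[8,-45,0],"roll":8},{"travel":[15,-90,0],"roll":16},{"travel":[22,-135,0],"roll":24},{"travel":[30,-180,0],"roll":32},{"travel":[32,-220,0],"roll":40},{"travel":[32,-246,0],"roll":48},{"travel":[32,-246,0],"roll":56},{"travel":[32,-246,0],"roll":64}]' 1;  python3 -m handwheel '[{"travel":[0,0,0],"roll":8},{"travel":[0,0,0],"roll":16},{"travel":[0,0,0],"roll":24},{"travel":[0,0,0],"roll":24}]' 1;python3 - <<'E'
from h import *
st(); 
for n in ("scene","top","wrist"): cv2.imwrite(f"pics/{n}5.png",optics.read_camera(n)[:,:,::-1])
np.save("pw5.npy",optics.camera_params("wrist")["world_from_camera"])
crop("pics/scene5.png","pics/s5c.png",140,80,240,200,5); crop("pics/top5.png","pics/t5c.png",300,130,430,260,5)
st()
E
```

```text
t: 8.15
eef_pos: [623.0, 118.7, 180.0]
tcp_rot: [1.201, 1.57, 0.184]
ft_force: [0.9, 0.5, 0.5]
opening: 0.646
t: 8.95
eef_pos: [654.9, -127.0, 179.5]
tcp_rot: [2.353, 1.57, 2.451]
ft_force: [-0.9, -0.5, -1.2]
opening: 0.646
t: 9.35
eef_pos: [655.0, -125.8, 179.6]
tcp_rot: [2.017, 1.571, 2.531]
ft_force: [-0.4, -0.4, -1.1]
opening: 0.645
t 9.35 tcp [ 655.  -125.8  179.6] jawyaw 119.5 xdir [-0.  0. -1.] j [-0.29  0.58  1.49  0.    1.07 -2.37] F [-0.4 -0.4 -1.1] op 0.645
t 9.50 tcp [ 655.1 -125.8  179.6] jawyaw 119.1 xdir [-0.  0. -1.] j [-0.29  0.58  1.49  0.    1.07 -2.37] F [0.8 0.7 0.7] op 0.649
```

View pics/s5c.png

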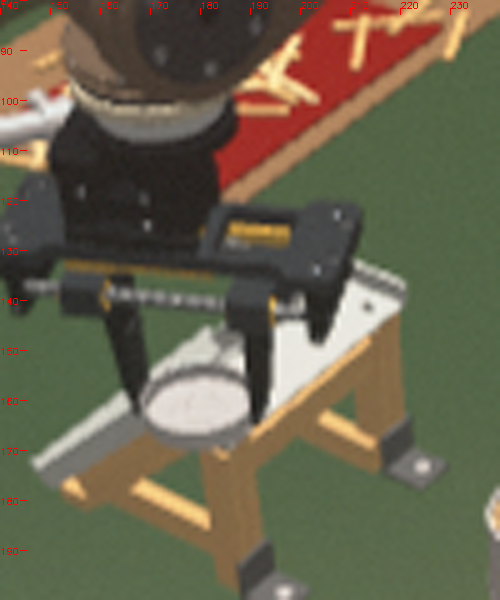

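View pics/wrist5.png

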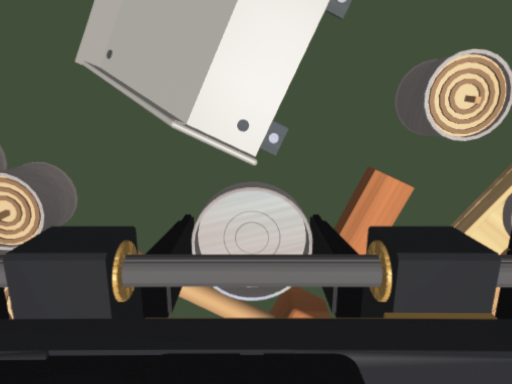

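View pics/t5c.png

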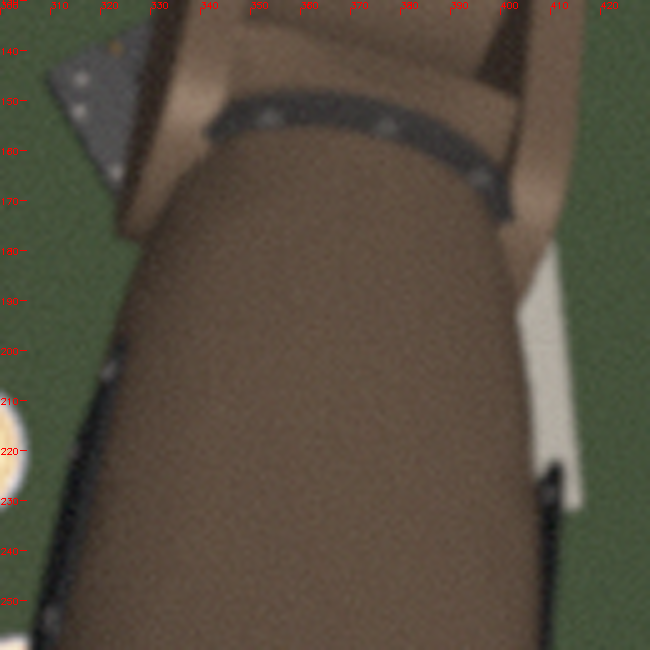

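```bash
python3 - <<'E'
from h import *
np.set_printoptions(precision=1,suppress=True)
print("head flange corner",pix("wrist",257,161,136),pix("wrist",256,156,136),"brink flange",pix("wrist",173,124,136), "foot",pix("wrist",78,62,26))
print("leg bracket screw", pix("wrist",273,138,3),pix("top",333.7,177.3,3))
print("lid ring", pix("wrist",252,238,180),"rim z191",(pix("wrist",193,242,191)+pix("wrist",312,242,191))/2)
E
```

```text
head flange corner [ 625.5 -139.7  136. ] [ 623.  -141.9  136. ] brink flange [ 630.8 -196.9  136. ] foot [ 640.  -314.9   26. ]
leg bracket screw [ 614.1 -125.1    3. ] [ 611.9 -125.8    3. ]
lid ring [ 657.6 -125.5  180. ] rim z191 [ 655.5 -126.4  191. ]
```

```bash
python3 -m handwheel '[{"travel":[-6,-2,-15],"roll":0},{"travel":[-11.5,-4.5,-28],"roll":0},{"travel":[-11.5,-4.5,-35],"roll":0},{"travel":[-11.5,-4.5,-35],"roll":0}]' 1;python3 - <<'E'
from h import *
st(); 
for n in ("scene","wrist"): cv2.imwrite(f"pics/{n}6.png",optics.read_camera(n)[:,:,::-1])
crop("pics/scene6.png","pics/s6c.png",140,110,240,200,6)
st()
E
```

```text
t: 9.9
eef_pos: [643.4, -130.3, 143.9]
tcp_rot: [2.261, 1.569, 2.772]
ft_force: [0.6, 0.2, -0.1]
opening: 0.646
t 9.90 tcp [ 643.4 -130.3  143.9] jawyaw 119.3 xdir [-0.001  0.001 -1.   ] j [-0.3   0.61  1.55  0.    0.99 -2.38] F [ 0.6  0.2 -0.1] op 0.646
t 10.00 tcp [ 644.1 -130.3  145. ] jawyaw 119.3 xdir [ 0.001 -0.    -1.   ] j [-0.3   0.61  1.55  0.    0.99 -2.38] F [-0.4 -0.6  0.1] op 0.647
```

View pics/s6c.png

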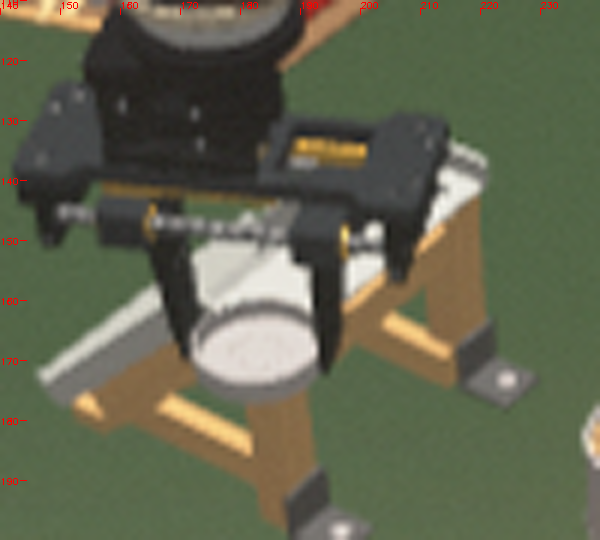

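View pics/wrist6.png

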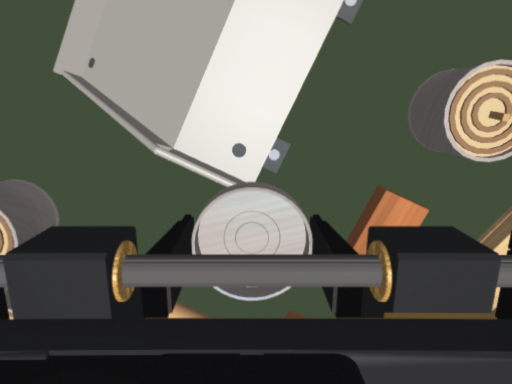

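```bash
python3 -m handwheel '[{"travel":[0,0,-5],"roll":0},{"travel":[0.5,0.3,-9],"roll":0},{"travel":[1,0.5,-13],"roll":0},{"travel":[0.5,0.3,-17],"roll":0},{"travel":[0,0,-20],"roll":0},{"travel":[-1,-0.5,-22],"roll":0}]' 1;python3 - <<'E'
from h import *
st(); 
for n in ("scene","wrist"): cv2.imwrite(f"pics/{n}7.png",optics.read_camera(n)[:,:,::-1])
crop("pics/scene7.png","pics/s7c.png",140,110,240,200,6)
st()
E
```

```text
t: 10.6
eef_pos: [643.3, -130.7, 122.9]
tcp_rot: [-0.545, 1.569, -0.032]
ft_force: [4.8, 1.8, 3.2]
opening: 0.645
t 10.60 tcp [ 643.3 -130.7  122.9] jawyaw 119.4 xdir [ 0.002 -0.    -1.   ] j [-0.3   0.63  1.57  0.    0.94 -2.38] F [4.8 1.8 3.2] op 0.645
t 10.70 tcp [ 643.1 -130.7  122.7] jawyaw 119.4 xdir [ 0.001  0.    -1.   ] j [-0.3   0.63  1.57  0.    0.94 -2.38] F [4.5 1.4 2.8] op 0.645
```

View pics/s7c.png

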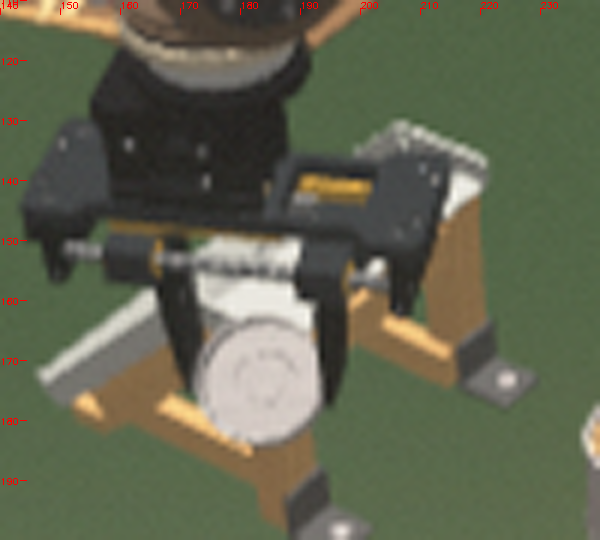

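View pics/wrist7.png

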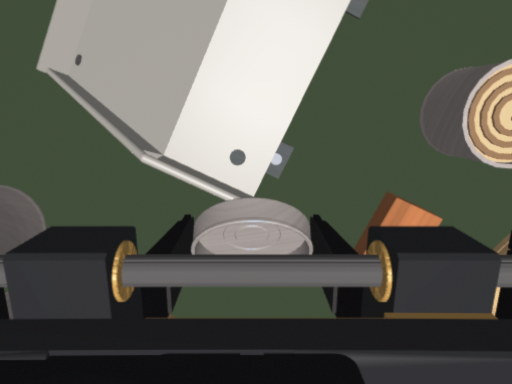

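```bash
python3 -m handwheel '[{"travel":[-1.5,-0.8,-2.5],"roll":0},{"travel":[-3,-1.7,-4.6],"roll":0},{"travel":[-5,-2.8,-6.5],"roll":0},{"travel":[-7,-4,-8.3],"roll":0},{"travel":[-9,-5,-9.7],"roll":0},{"travel":[-11,-6,-10.8],"roll":0},{"travel":[-12,-6.6,-11.2],"roll":0},{"travel":[-12,-6.6,-11.2],"roll":0}]' 1;python3 - <<'E'
from h import *
st(); 
for n in ("scene","wrist"): cv2.imwrite(f"pics/{n}8.png",optics.read_camera(n)[:,:,::-1])
crop("pics/scene8.png","pics/s8c.png",140,110,240,200,6)
st()
E
```

```text
t: 11.5
eef_pos: [630.8, -137.2, 111.1]
tcp_rot: [0.409, 1.57, 0.921]
ft_force: [5.1, 3.1, -1.0]
opening: 0.65
t 11.50 tcp [ 630.8 -137.2  111.1] jawyaw 119.4 xdir [ 0.  0. -1.] j [-0.32  0.63  1.61  0.    0.9  -2.4 ] F [ 5.1  3.1 -1. ] op 0.650
t 11.60 tcp [ 630.8 -137.2  111.1] jawyaw 119.4 xdir [ 0.  0. -1.] j [-0.32  0.63  1.61  0.    0.9  -2.4 ] F [ 4.1  2.8 -0.9] op 0.646
```

View pics/s8c.png

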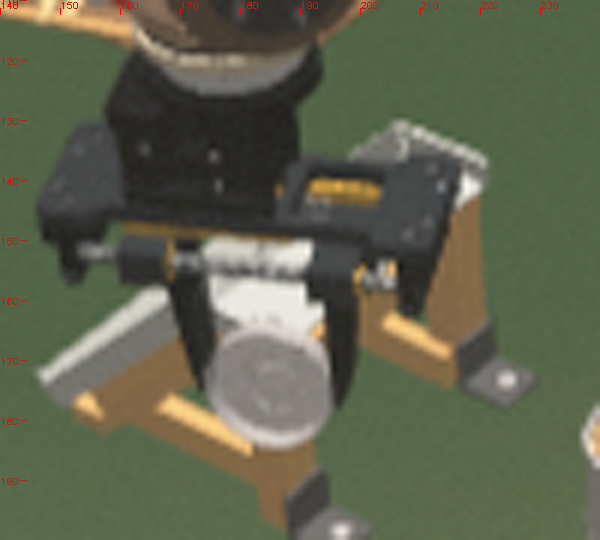

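View pics/wrist8.png

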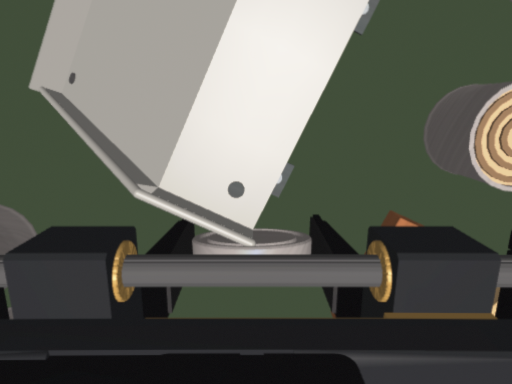

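```bash
python3 -m handwheel '[{"travel":[6,3.5,0],"roll":0},{"travel":[13,7.5,10],"roll":0},{"travel":[13,7.5,40],"roll":0},{"travel":[13,7.5,80],"roll":0},{"travel":[13,7.5,80],"roll":0}]' 1;cat >> h.py <<'E'
def lidpts(C,th,hol):
    # th deg; hol: yaw (deg) that hollow faces when th=90
    th=np.radians(th);h=np.radians(hol);o=np.array([np.cos(h),np.sin(h),0]);z=np.array([0,0,1.])
    n=np.sin(th)*o+np.cos(th)*z; u=-np.cos(th)*o+np.sin(th)*z; j=np.cross(n,u)
    a=np.linspace(0,2*np.pi,61)
    return [np.array(C)+31*(np.outer(np.cos(a),u)+np.outer(np.sin(a),j))+k*7*n for k in (1,-1)]
E
python3 - <<'E'
from h import *
s=st(); 
for n in ("scene","wrist"): cv2.imwrite(f"pics/{n}9.png",optics.read_camera(n)[:,:,::-1])
s=st(); C=s["eef_pos"]+[0,0,4]
for n,box,k in (("scene",(140,80,240,180),6),("wrist",(150,150,350,350),3)):
    im=cv2.imread(f"pics/{n}9.png"); x0,y0,x1,y1=box; out=[]
    for th in (80,90,100):
        q=cv2.resize(im[y0:y1,x0:x1],None,fx=k,fy=k,interpolation=cv2.INTER_CUBIC)
        for P,c in zip(lidpts(C,th,29.4),((0,255,0),(0,0,255))):
            z=np.array([proj(n,p) for p in P]); z=((z-[x0,y0]+.5)*k).astype(np.int32); cv2.polylines(q,[z],True,c,1)
        cv2.putText(q,str(th),(5,15),0,.5,(0,0,255),1); out.append(q[:,100:500] if n=="scene" else q)
    cv2.imwrite(f"pics/{n}9o.png",cv2.resize(np.hstack(out),(798,int(798*out[0].shape[0]/sum(o.shape[1] for o in out)))))
cv2.imwrite("pics/s9c.png",cv2.resize(cv2.imread("pics/scene9.png")[80:180,140:240],None,fx=6,fy=6,interpolation=cv2.INTER_CUBIC))
E
```

```text
t: 12.1
eef_pos: [645.7, -130.2, 197.2]
tcp_rot: [-0.832, 1.563, -0.319]
ft_force: [0.3, 0.5, -0.6]
opening: 0.643
t 12.10 tcp [ 645.7 -130.2  197.2] jawyaw 119.4 xdir [ 0.007 -0.002 -1.   ] j [-0.3   0.55  1.5  -0.    1.09 -2.38] F [ 0.3  0.5 -0.6] op 0.643
t 12.20 tcp [ 643.9 -129.8  192.6] jawyaw 119.4 xdir [ 0.001 -0.    -1.   ] j [-0.3   0.56  1.5  -0.    1.08 -2.38] F [-0.3 -0.3 -1.9] op 0.647
```

View pics/scene9o.png

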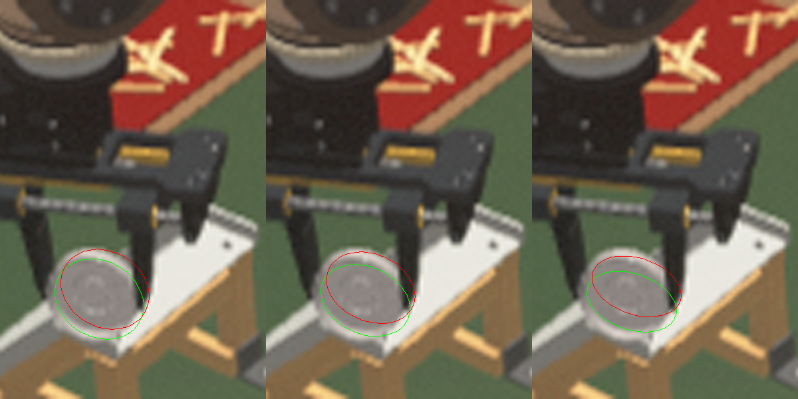

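View pics/wrist9o.png

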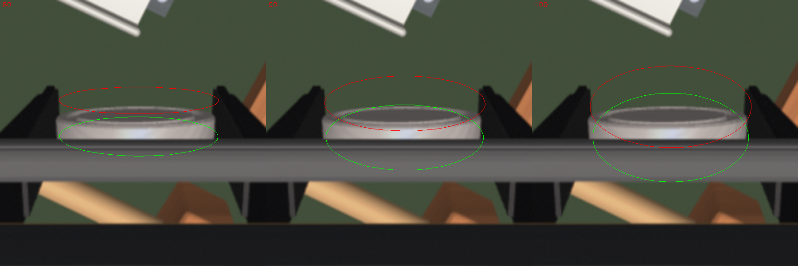

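View pics/s9c.png

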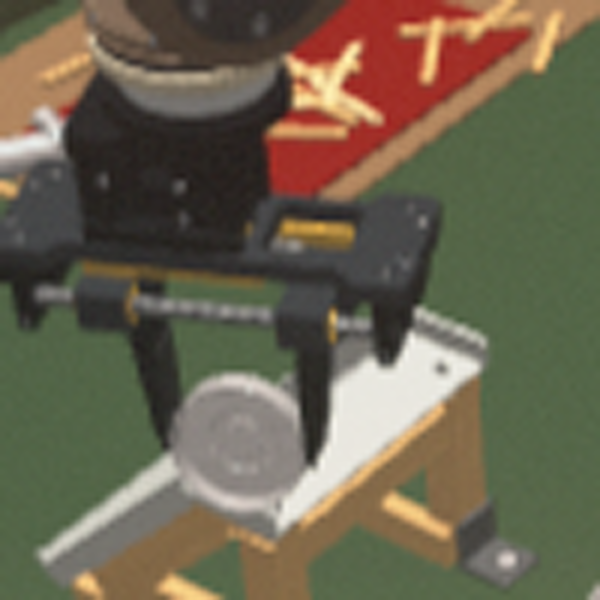

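```bash
cat > ov.py <<'E'
from h import *
def ov(tag,ths,hol,dz=4,wbox=(150,150,350,300),sbox=(140,80,240,180)):
    s=st(); C0=s["eef_pos"]
    P={n:dict(optics.camera_params(n)) for n in ("scene","wrist")}
    for n,box,k in (("scene",sbox,6),("wrist",wbox,4)):
        im=optics.read_camera(n)[:,:,::-1]; cv2.imwrite(f"pics/{n}{tag}.png",im); x0,y0,x1,y1=box; out=[]
        for th in ths:
            q=cv2.resize(im[y0:y1,x0:x1],None,fx=k,fy=k,interpolation=cv2.INTER_CUBIC)
            for L,c in zip(lidpts(C0+[0,0,dz],th,hol),((0,255,0),(0,0,255))):
                z=np.array([proj(n,p,P[n]) for p in L]); z=((z-[x0,y0]+.5)*k).astype(np.int32); cv2.polylines(q,[z],True,c,1)
            cv2.putText(q,str(th),(5,15),0,.5,(0,0,255),1); out.append(q)
        w=800//len(out)
        big=np.vstack([np.hstack(out[i:i+2]) for i in range(0,len(out),2)])
        f=min(798/big.shape[1],598/big.shape[0]); cv2.imwrite(f"pics/{n}{tag}o.png",cv2.resize(big,None,fx=f,fy=f,interpolation=cv2.INTER_AREA))
    st()
E
python3 -c "
from ov import *
ov('10',(65,72,80,88),29.4,wbox=(170,180,340,290),sbox=(150,100,230,180))"
```

```text
t 12.20 tcp [ 643.9 -129.8  192.6] jawyaw 119.4 xdir [ 0.001 -0.    -1.   ] j [-0.3   0.56  1.5  -0.    1.08 -2.38] F [-0.3 -0.3 -1.9] op 0.647
t 12.30 tcp [ 643.3 -129.7  190.7] jawyaw 119.4 xdir [-0.002  0.    -1.   ] j [-0.3   0.56  1.5  -0.    1.08 -2.38] F [-0.1  0.4 -0.8] op 0.646
```

View pics/scene10o.png

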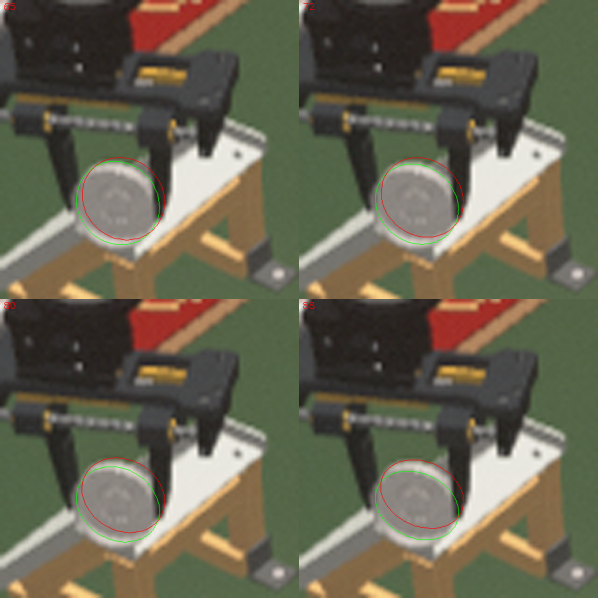

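View pics/wrist10o.png

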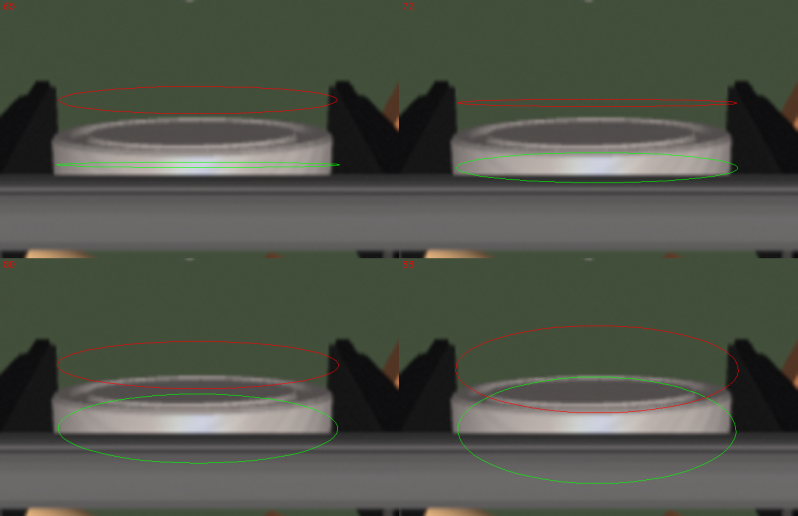

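```bash
python3 - <<'E'
from h import *
np.set_printoptions(precision=2,suppress=True)
s=st(); p=optics.camera_params("wrist"); W=np.array(p["world_from_camera"]); o=W[:3,3]
q=pix("wrist",251.7,236.6,150); d=(q-o); d/=np.linalg.norm(d)
print("cam",o,"axis",-W[:3,2],"ray",d)
depth=337.63*62/119.2; P=o+d*depth/(d@-W[:3,2]); print("panel centre",P,"rel tcp",P-s["eef_pos"])
h=np.radians(29.4);ov=np.array([np.cos(h),np.sin(h),0])
e=np.degrees(np.arcsin(.113)); ang=np.degrees(np.arctan2(d@ov,-d[2])); print("ray angle from vertical toward out",ang,"theta ~",90-(ang-e))
print("out rel", (P-s["eef_pos"])@ov)
from scipy.optimize import least_squares
def res(v):
    out,dz,th=v
    L=lidpts(s["eef_pos"]+out*ov+[0,0,dz],th,29.4)[1]
    z=np.array([proj("wrist",x,p) for x in L]); return [z[:,0].max()-z[:,0].min()-119.2,z[:,1].min()-229.8,z[:,1].max()-243.4]
for g in (70,80,90):
    r=least_squares(res,[0,4,g]); print(r.x,r.cost)
E
```

```text
t 12.30 tcp [ 643.3 -129.7  190.7] jawyaw 119.4 xdir [-0.  0. -1.] j [-0.3   0.56  1.5  -0.    1.08 -2.38] F [-0.1  0.4 -0.8] op 0.646
cam [ 586.34 -163.2   361.72] axis [ 0.21  0.12 -0.97] ray [ 0.32  0.18 -0.93]
panel centre [ 643.15 -131.03  196.89] rel tcp [-0.11 -1.37  6.14]
ray angle from vertical toward out 21.6083971502569 theta ~ 74.87988436597612
out rel -0.7726156894398827
[ 6.92  7.24 61.81] 8.28421585420249e-23
[ 6.39  5.26 74.98] 2.2103251475568574e-25
[ 6.39  5.26 74.98] 5.073262037695665e-19
```

```bash
python3 -m handwheel '[{"travel":[0,0,-40],"roll":0},{"travel":[0,0,-75],"roll":0},{"travel":[0,0,-83],"roll":0},{"travel":[-5,-3,-83],"roll":0},{"travel":[-9,-5,-83],"roll":0},{"travel":[-12,-7,-83],"roll":0},{"travel":[-15,-8.8,-83],"roll":0},{"travel":[-18,-10.6,-83],"roll":0}]' 1;python3 -m handwheel '[{"travel":[0,0,0],"roll":0}]' 1;python3 -c "
from ov import *
ov('11',(82,87,92,97),29.4,dz=2.5,wbox=(170,180,340,290),sbox=(150,100,230,200))"
```

```text
t: 13.1
eef_pos: [626.8, -140.4, 109.9]
tcp_rot: [-0.512, 1.566, 0.0]
ft_force: [13.2, 9.5, -7.1]
opening: 0.642
t: 13.2
eef_pos: [626.8, -140.4, 109.8]
tcp_rot: [-0.516, 1.566, -0.004]
ft_force: [6.3, 3.6, -3.3]
opening: 0.645
t 13.20 tcp [ 626.8 -140.4  109.8] jawyaw 119.3 xdir [ 0.004 -0.    -1.   ] j [-0.32  0.63  1.62  0.    0.89 -2.41] F [ 6.3  3.6 -3.3] op 0.645
t 13.30 tcp [ 626.8 -140.4  109.9] jawyaw 119.3 xdir [ 0.004 -0.    -1.   ] j [-0.32  0.63  1.62  0.    0.89 -2.41] F [ 7.   3.8 -2.1] op 0.648
```

View pics/wrist11o.png

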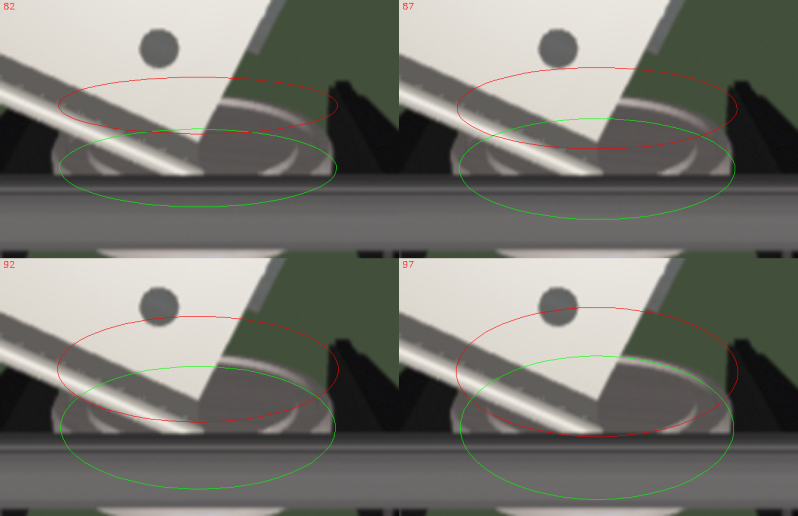

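```bash
python3 -m handwheel '[{"travel":[5,3,0],"roll":0},{"travel":[12,7,0],"roll":0},{"travel":[18,10.5,5],"roll":0},{"travel":[18,10.5,40],"roll":0},{"travel":[18,10.5,75],"roll":0},{"travel":[18,10.5,82],"roll":0},{"travel":[18,10.5,82],"roll":0}]' 1;python3 -c "
from ov import *
ov('12',(82,87,92,97),29.4,dz=2.5,wbox=(170,180,340,290),sbox=(150,100,230,180))"
```

```text
t: 14.0
eef_pos: [644.2, -129.9, 192.1]
tcp_rot: [-0.817, 1.568, -0.305]
ft_force: [-0.5, 1.0, -0.3]
opening: 0.646
t 14.00 tcp [ 644.2 -129.9  192.1] jawyaw 119.4 xdir [ 0.003 -0.001 -1.   ] j [-0.3   0.56  1.5  -0.    1.08 -2.38] F [-0.5  1.  -0.3] op 0.646
t 14.10 tcp [ 643.3 -129.8  189.6] jawyaw 119.4 xdir [-0.001  0.    -1.   ] j [-0.3   0.56  1.5   0.    1.08 -2.38] F [-0.3  1.  -0.3] op 0.645
```

View pics/wrist12o.png

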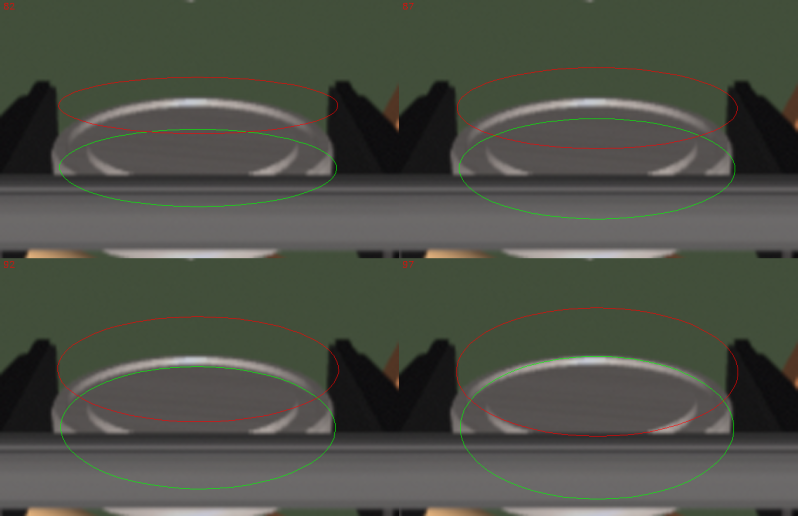

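View pics/scene12o.png

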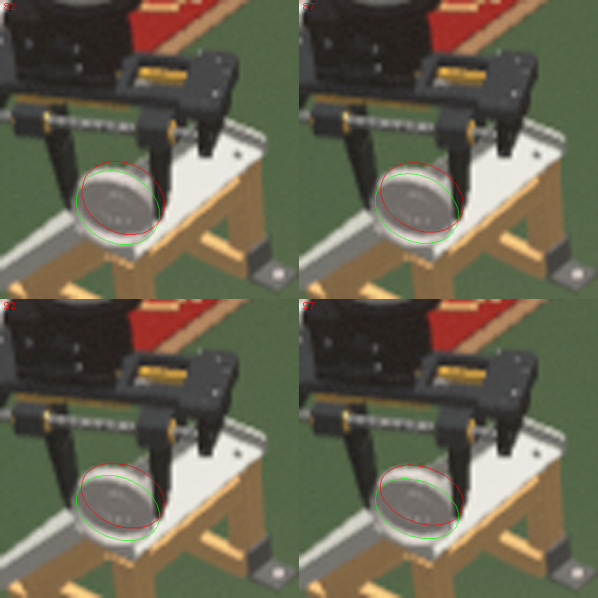

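```bash
python3 -m handwheel '[{"travel":[-12,-6,4],"roll":-8},{"travel":[-24,-12,4],"roll":-16},{"travel":[-36,-18,4],"roll":-24},{"travel":[-48,-25,4],"roll":-32},{"travel":[-60,-31,4],"roll":-40},{"travel":[-72,-37,4],"roll":-48},{"travel":[-84,-43,4],"roll":-56},{"travel":[-98,-46,4],"roll":-64}]' 1;python3 -m handwheel '[{"travel":[0,0,0],"roll":-8},{"travel":[0,0,0],"roll":-16},{"travel":[0,0,0],"roll":-24},{"travel":[0,0,0],"roll":-32},{"travel":[0,0,0],"roll":-40},{"travel":[0,0,0],"roll":-48},{"travel":[0,0,0],"roll":-51},{"travel":[0,0,0],"roll":-51}]' 1;python3 -c "
from ov import *
ov('13',(85,95),-85.5,dz=2.5,wbox=(120,100,400,300),sbox=(130,80,230,180))"
```

```text
t: 14.9
eef_pos: [544.7, -176.2, 192.9]
tcp_rot: [-2.979, 1.568, 2.694]
ft_force: [-0.1, 0.1, -0.4]
opening: 0.644
t: 15.7
eef_pos: [545.2, -175.8, 193.1]
tcp_rot: [-2.083, 1.569, 2.705]
ft_force: [0.1, -0.3, -0.6]
opening: 0.644
t 15.70 tcp [ 545.2 -175.8  193.1] jawyaw 4.3 xdir [-0.002  0.001 -1.   ] j [-0.43  0.44  1.71  0.    0.99 -0.5 ] F [ 0.1 -0.3 -0.6] op 0.644
t 15.80 tcp [ 545.3 -175.9  193.6] jawyaw 4.5 xdir [-0.001  0.001 -1.   ] j [-0.43  0.44  1.71  0.    0.99 -0.51] F [-0.6  1.1 -0.3] op 0.641
```

View pics/wrist13.png

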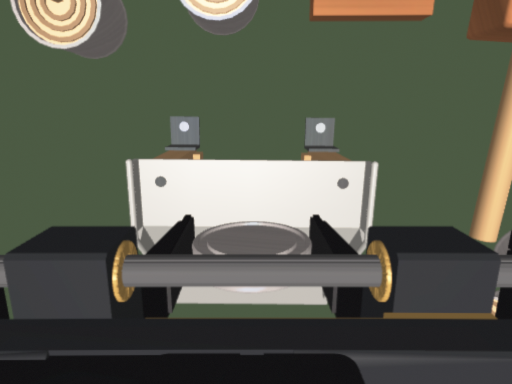

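View pics/scene13o.png

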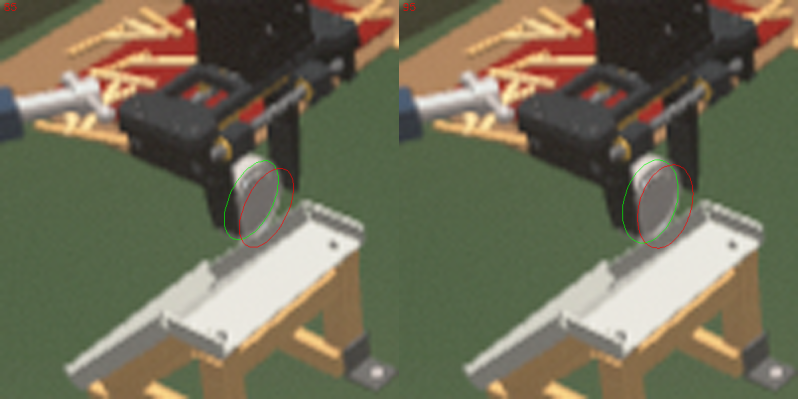

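```bash
python3 - <<'E'
from h import *
np.set_printoptions(precision=1,suppress=True)
im=cv2.imread("pics/wrist13.png"); q=cv2.resize(im[140:320,110:400],None,fx=2.7,fy=2.7,interpolation=cv2.INTER_CUBIC); cv2.imwrite("pics/w13c.png",q)
print("brink L/R",pix("wrist",142,227,124),pix("wrist",365,227,124),"head",pix("wrist",135,161,124),pix("wrist",370,161,124))
s=st(); p=optics.camera_params("wrist"); h=np.radians(-85.5); ov=np.array([np.cos(h),np.sin(h),0])
from scipy.optimize import least_squares
for bot in (256,260,264):
  def res(v):
    L=lidpts(s["eef_pos"]+v[0]*ov+[0,0,v[1]],v[2],-85.5)[1]
    z=np.array([proj("wrist",x,p) for x in L]); return [z[:,0].max()-z[:,0].min()-119,z[:,1].min()-222,z[:,1].max()-bot]
  print(bot,least_squares(res,[0,4,90]).x)
E
```

```text
brink L/R [ 465.6 -204.5  124. ] [ 632.9 -191.3  124. ] head [ 460.5 -154.6  124. ] [ 628.6 -141.5  124. ]
t 15.80 tcp [ 545.3 -175.9  193.6] jawyaw 4.5 xdir [-0.  0. -1.] j [-0.4  0.4  1.7  0.   1.  -0.5] F [-0.6  1.1 -0.3] op 0.641
256 [ 7.8  4.  84.6]
260 [ 8.7  4.  86.3]
264 [ 9.5  4.  88. ]
```

View pics/w13c.png

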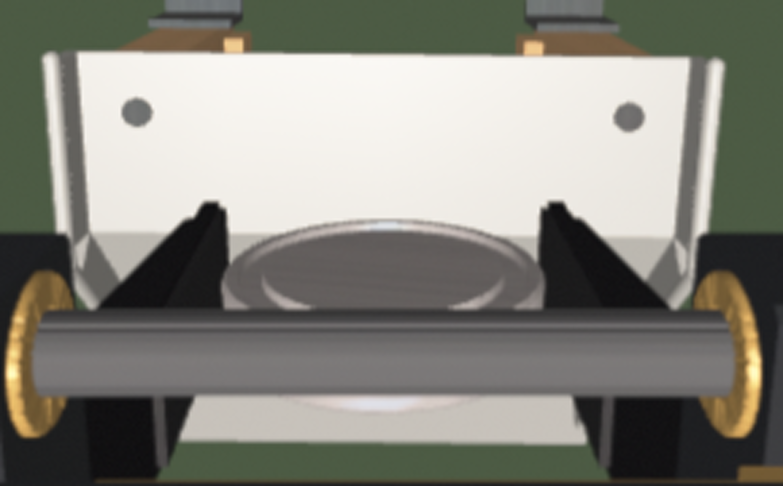

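```bash
python3 -m handwheel '[{"travel":[0,0,-15],"roll":0},{"travel":[0,0,-28],"roll":0},{"travel":[0,0,-36],"roll":0},{"travel":[0,0,-39],"roll":0},{"travel":[0,0,-41],"roll":0},{"travel":[0,0,-42],"roll":0},{"travel":[0,0,-42],"roll":0}]' 1;python3 -c "
from ov import *
ov('14',(85,95),-85.5,dz=4,wbox=(120,150,400,350),sbox=(130,80,230,180))"
```

```text
t: 16.5
eef_pos: [545.7, -176.1, 152.7]
tcp_rot: [1.139, 1.57, -0.355]
ft_force: [0.9, -0.0, -0.4]
opening: 0.644
t 16.50 tcp [ 545.7 -176.1  152.7] jawyaw 4.4 xdir [ 0. -0. -1.] j [-0.43  0.49  1.76  0.    0.9  -0.5 ] F [ 0.9 -0.  -0.4] op 0.644
t 16.60 tcp [ 545.7 -176.1  152.8] jawyaw 4.4 xdir [ 0.001 -0.    -1.   ] j [-0.43  0.49  1.76  0.    0.9  -0.5 ] F [ 0.5 -0.7 -0.4] op 0.642
```

View pics/scene14o.png

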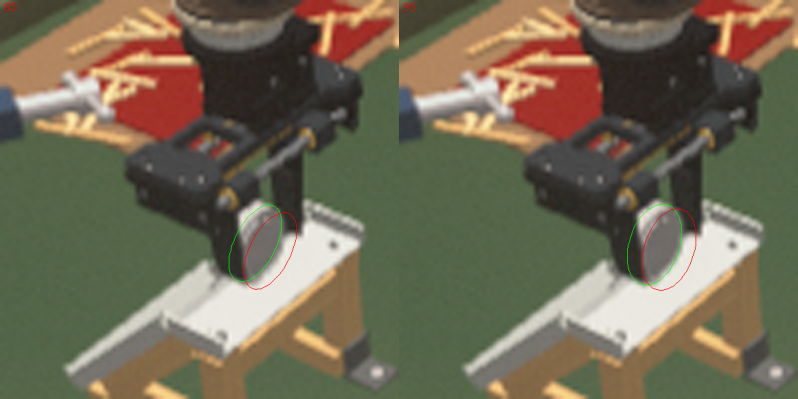

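View pics/wrist14.png

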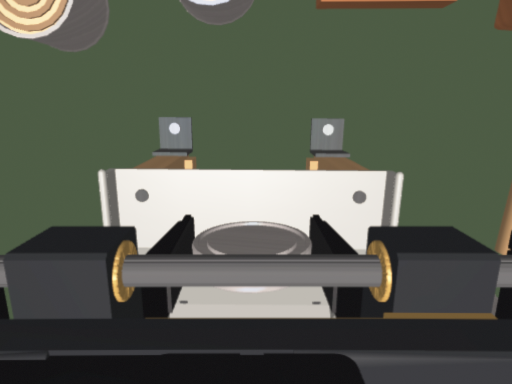

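```bash
python3 -m handwheel '[{"travel":[0,0,-1],"roll":0},{"travel":[0,0,-1],"roll":0}]' 1;python3 -m handwheel '[{"travel":[0,0,-1],"roll":0},{"travel":[0,0,-1],"roll":0}]' 1;python3 -m handwheel '[{"travel":[0,0,-1],"roll":0},{"travel":[0,0,-1],"roll":0}]' 1
```

```text
t: 16.8
eef_pos: [545.6, -176.0, 151.5]
tcp_rot: [1.288, 1.571, -0.207]
ft_force: [0.4, -0.2, -0.7]
opening: 0.645
t: 17.0
eef_pos: [545.6, -176.1, 150.4]
tcp_rot: [1.311, 1.571, -0.183]
ft_force: [0.3, -0.0, -0.7]
opening: 0.64
t: 17.2
eef_pos: [545.7, -176.3, 150.1]
tcp_rot: [0.826, 1.57, -0.669]
ft_force: [-1.5, 0.1, 6.3]
opening: 0.643
```

```bash
python3 -m handwheel '[{"travel":[0,-0.5,-0.5],"roll":0},{"travel":[0,-1,-0.5],"roll":0},{"travel":[0,-1.5,-0.5],"roll":0},{"travel":[0,-2,-0.5],"roll":0},{"travel":[0,-2,-0.5],"roll":0}]' 1; python3 - <<'E'
from h import *
s=st()
for n in ("scene","wrist"): cv2.imwrite(f"pics/{n}15.png",optics.read_camera(n)[:,:,::-1])
q=cv2.resize(cv2.imread("pics/wrist15.png")[160:340,110:400],None,fx=2.7,fy=2.7,interpolation=cv2.INTER_CUBIC); cv2.imwrite("pics/w15c.png",q)
q=cv2.resize(cv2.imread("pics/scene15.png")[110:180,160:220],None,fx=8,fy=8,interpolation=cv2.INTER_CUBIC); cv2.imwrite("pics/s15c.png",q)
E
```

```text
t: 17.7
eef_pos: [545.9, -177.7, 150.0]
tcp_rot: [1.594, 1.57, 0.099]
ft_force: [-2.4, 4.0, 11.3]
opening: 0.643
t 17.70 tcp [ 545.9 -177.7  150. ] jawyaw 4.4 xdir [ 0.001  0.    -1.   ] j [-0.43  0.49  1.76  0.    0.89 -0.51] F [-2.4  4.  11.3] op 0.643
```

View pics/w15c.png

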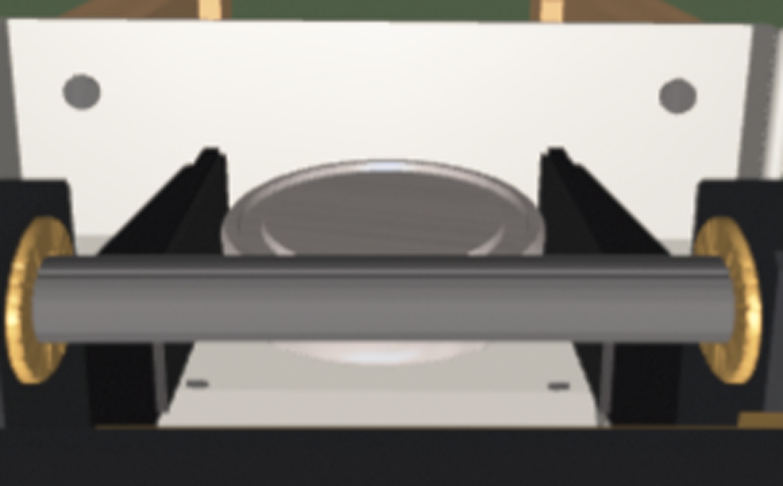

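View pics/s15c.png

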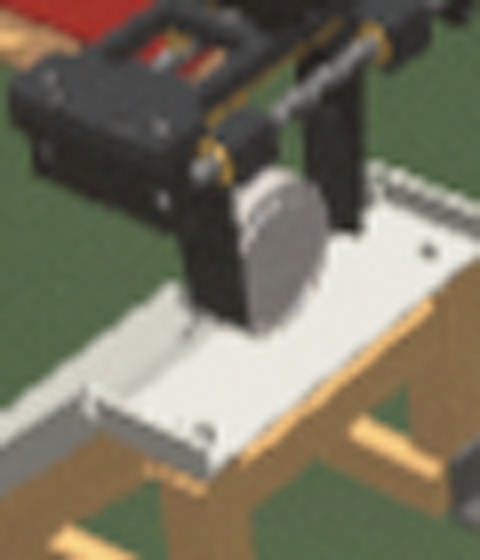

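```bash
python3 - <<'E'
from h import *
np.set_printoptions(precision=2,suppress=True)
s=st(); p=optics.camera_params("wrist"); h=np.radians(-85.5); ov=np.array([np.cos(h),np.sin(h),0])
from scipy.optimize import least_squares
T=s["eef_pos"]
for dz in (3.5,4.7,5.5):
  def res(v):
    A=lidpts(T+v[0]*ov+[0,0,dz],v[1],-85.5)
    r=lambda L:np.array([proj("wrist",x,p) for x in L])[:,1]
    return [r(A[1]).min()-219.3,r(A[0]).max()-294.4]
  print(dz,least_squares(res,[7,90]).x)
b1=pix("wrist",147,247.6,124);b2=pix("wrist",360,247.6,124); print(b1,b2)
for b in (b1,b2): print("TCP ahead of brink along ramp x", (T-b)@-ov)
E
```

```text
t 17.80 tcp [ 545.9 -177.7  150. ] jawyaw 4.4 xdir [ 0.  0. -1.] j [-0.43  0.49  1.76  0.    0.89 -0.51] F [-2.5  4.  10.9] op 0.644
3.5 [ 9.19 90.46]
4.7 [ 8.62 90.14]
5.5 [ 8.24 89.92]
[ 483.01 -202.6   124.  ] [ 615.94 -192.56  124.  ]
TCP ahead of brink along ramp x 19.86068057933239
TCP ahead of brink along ramp x 20.284163821092665
```

```bash
python3 -m handwheel '[{"travel":[0,0,0.7],"roll":0}]' 1; python3 -m handwheel '[{"travel":[0,0,0],"roll":0},{"travel":[0,0,0],"roll":0},{"travel":[0,0,0],"roll":0},{"travel":[0,0,0],"roll":0}]' -1; python3 - <<'E'
from h import *
s=st()
for n in ("scene","wrist"): cv2.imwrite(f"pics/{n}16.png",optics.read_camera(n)[:,:,::-1])
a=cv2.resize(cv2.imread("pics/wrist16.png")[160:340,110:400],None,fx=1.6,fy=1.6,interpolation=cv2.INTER_CUBIC)
q=cv2.resize(cv2.imread("pics/scene16.png")[110:180,160:220],None,fx=5,fy=5,interpolation=cv2.INTER_CUBIC)
o=np.zeros((350,800,3),np.uint8);o[:288,:464]=a;o[:,470:770]=q;cv2.imwrite("pics/c16.png",o)
E
```

```text
t: 17.9
eef_pos: [545.8, -177.8, 150.2]
tcp_rot: [1.446, 1.57, -0.048]
ft_force: [0.0, -0.2, 0.2]
opening: 0.643
t: 18.3
eef_pos: [545.5, -178.1, 149.5]
tcp_rot: [-2.049, 1.571, 2.739]
ft_force: [0.3, -0.8, 0.5]
opening: 0.925
t 18.30 tcp [ 545.5 -178.1  149.5] jawyaw 4.4 xdir [-0.  0. -1.] j [-0.43  0.49  1.76 -0.    0.89 -0.51] F [ 0.3 -0.8  0.5] op 0.925
```

View pics/c16.png

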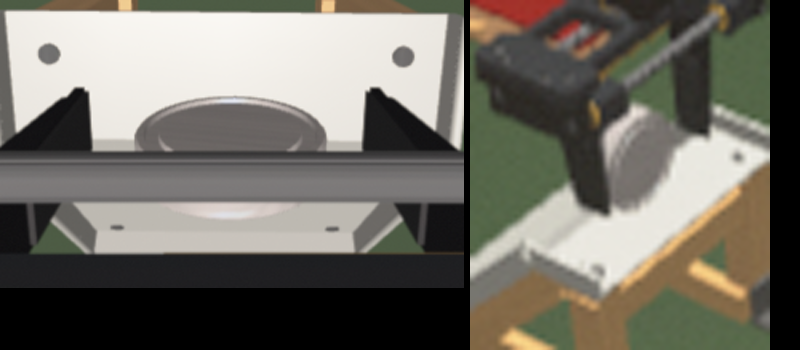

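```bash
python3 -m handwheel '[{"travel":[-0.5,8,0],"roll":0},{"travel":[-1.5,20,0],"roll":0},{"travel":[-2.5,32,0],"roll":0},{"travel":[-3.5,45,0],"roll":0},{"travel":[-3.5,45,22],"roll":0}]' -1; python3 -m handwheel '[{"travel":[0,0,0],"roll":0},{"travel":[0,0,0],"roll":0},{"travel":[0,0,0],"roll":0},{"travel":[0,0,0],"roll":0},{"travel":[0,0,0],"roll":0},{"travel":[0,0,0],"roll":0},{"travel":[0,0,0],"roll":0},{"travel":[0,0,0],"roll":0}]' 1; python3 - <<'E'
from h import *
s=st()
for n in ("scene","wrist"): cv2.imwrite(f"pics/{n}17.png",optics.read_camera(n)[:,:,::-1])
a=cv2.resize(cv2.imread("pics/wrist17.png")[160:380,110:400],None,fx=1.6,fy=1.6,interpolation=cv2.INTER_CUBIC)
q=cv2.resize(cv2.imread("pics/scene17.png")[110:180,160:220],None,fx=5,fy=5,interpolation=cv2.INTER_CUBIC)
o=np.zeros((352,800,3),np.uint8);o[:352,:464]=a;o[:350,470:770]=q;cv2.imwrite("pics/c17.png",o)
E
```

```text
t: 18.9
eef_pos: [540.8, -130.4, 169.9]
tcp_rot: [-2.05, 1.566, 2.741]
ft_force: [-0.4, 0.0, -0.5]
opening: 0.994
t: 19.7
eef_pos: [542.1, -133.1, 171.6]
tcp_rot: [3.043, 1.571, 1.548]
ft_force: [0.7, -0.1, -0.6]
opening: 0.383
t 19.70 tcp [ 542.1 -133.1  171.6] jawyaw 4.4 xdir [ 0.  0. -1.] j [-0.36  0.45  1.77  0.    0.92 -0.44] F [ 0.7 -0.1 -0.6] op 0.383
```

View pics/c17.png

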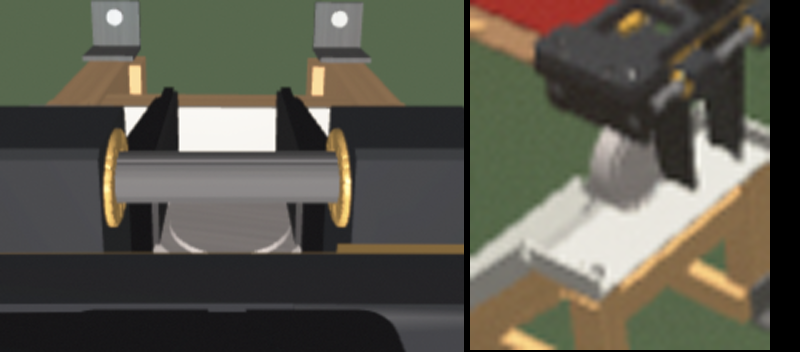

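```bash
python3 -m handwheel '[{"travel":[0.3,-4,0],"roll":0},{"travel":[0.6,-8,0],"roll":0},{"travel":[1,-13,0],"roll":0},{"travel":[1.4,-18,0],"roll":0},{"travel":[1.7,-22,0],"roll":0},{"travel":[2,-26,0],"roll":0},{"travel":[2.3,-29,0],"roll":0},{"travel":[2.3,-29,0],"roll":0}]' 1; python3 - <<'E'
from h import *
s=st()
for n in ("scene",): cv2.imwrite(f"pics/{n}18.png",optics.read_camera(n)[:,:,::-1])
q=cv2.resize(cv2.imread("pics/scene18.png")[100:180,150:230],None,fx=7,fy=7,interpolation=cv2.INTER_CUBIC)
cv2.imwrite("pics/c18.png",q)
E
```

```text
t: 20.6
eef_pos: [544.4, -162.4, 171.6]
tcp_rot: [1.324, 1.571, -0.171]
ft_force: [0.8, -0.1, -0.7]
opening: 0.008
t 20.60 tcp [ 544.4 -162.4  171.6] jawyaw 4.3 xdir [ 0. -0. -1.] j [-0.41  0.46  1.75  0.    0.93 -0.48] F [ 0.8 -0.1 -0.7] op 0.008
```

View pics/c18.png

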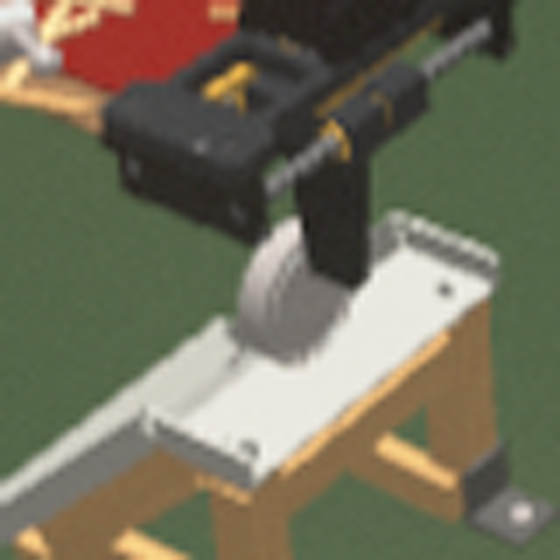

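```bash
python3 -m handwheel '[{"travel":[0.2,-3,0],"roll":0},{"travel":[0.5,-6,0],"roll":0},{"travel":[0.7,-9,0],"roll":0},{"travel":[0.9,-12,0],"roll":0},{"travel":[1.1,-14,0],"roll":0},{"travel":[1.2,-16,0],"roll":0},{"travel":[1.3,-17,0],"roll":0}]' 1; python3 - <<'E'
from h import *
s=st()
for n in ("scene",): cv2.imwrite(f"pics/{n}19.png",optics.read_camera(n)[:,:,::-1])
q=cv2.resize(cv2.imread("pics/scene19.png")[100:180,140:220],None,fx=7,fy=7,interpolation=cv2.INTER_CUBIC)
cv2.imwrite("pics/c19.png",q)
E
```

```text
t: 21.35
eef_pos: [545.7, -179.2, 171.7]
tcp_rot: [1.348, 1.571, -0.147]
ft_force: [0.2, -0.9, -0.6]
opening: 0.002
t 21.35 tcp [ 545.7 -179.2  171.7] jawyaw 4.4 xdir [ 0. -0. -1.] j [-0.43  0.47  1.73  0.    0.94 -0.51] F [ 0.2 -0.9 -0.6] op 0.002
```

View pics/c19.png

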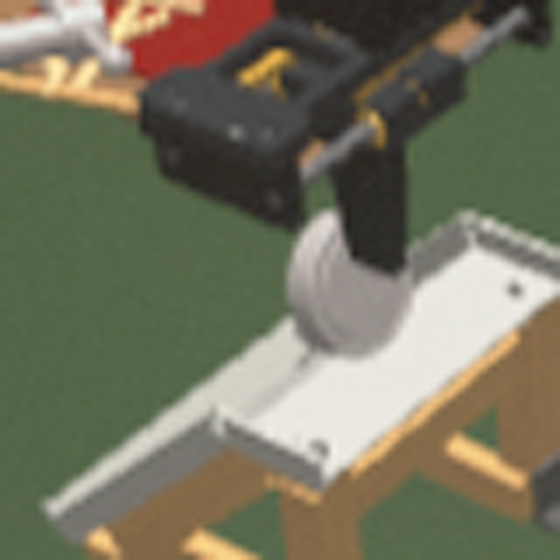

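```bash
python3 -m handwheel '[{"travel":[0.2,-2,0],"roll":0},{"travel":[0.3,-4,0],"roll":0},{"travel":[0.5,-6,0],"roll":0},{"travel":[0.6,-8,0],"roll":0},{"travel":[0.7,-9,0],"roll":0},{"travel":[0.7,-9,0],"roll":0}]' 1; python3 - <<'E'
from h import *
s=st()
for n in ("scene",): cv2.imwrite(f"pics/{n}20.png",optics.read_camera(n)[:,:,::-1])
q=cv2.resize(cv2.imread("pics/scene20.png")[100:180,140:220],None,fx=7,fy=7,interpolation=cv2.INTER_CUBIC)
cv2.imwrite("pics/c20.png",q)
E
```

```text
t: 22.0
eef_pos: [546.4, -188.2, 171.6]
tcp_rot: [1.347, 1.571, -0.148]
ft_force: [0.4, -0.2, -0.4]
opening: 0.005
t 22.00 tcp [ 546.4 -188.2  171.6] jawyaw 4.4 xdir [ 0. -0. -1.] j [-0.45  0.47  1.73  0.    0.94 -0.52] F [ 0.4 -0.2 -0.4] op 0.005
```

View pics/c20.png

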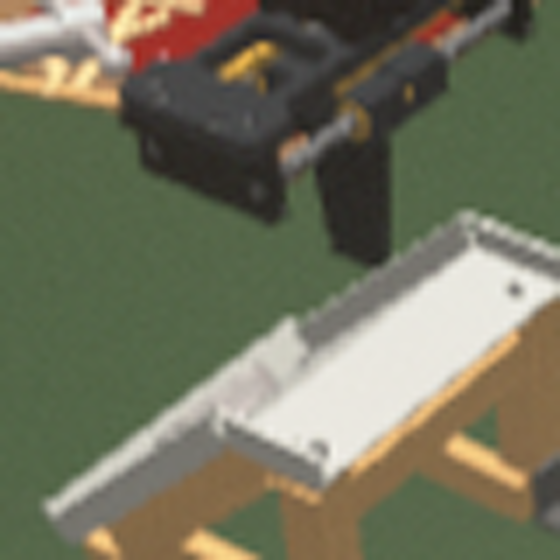

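```bash
python3 -m handwheel '[{"travel":[0,5,20],"roll":0},{"travel":[0,30,50],"roll":0},{"travel":[0,75,60],"roll":0},{"travel":[0,120,60],"roll":0},{"travel":[0,165,60],"roll":0},{"travel":[0,210,60],"roll":0},{"travel":[0,255,60],"roll":0},{"travel":[0,290,60],"roll":0}]' 1; python3 - <<'E'
from h import *
s=st()
for n in ("scene","top"): cv2.imwrite(f"pics/{n}21.png",optics.read_camera(n)[:,:,::-1])
a=cv2.resize(cv2.imread("pics/top21.png")[140:250,330:430],None,fx=5,fy=5,interpolation=cv2.INTER_CUBIC)
q=cv2.resize(cv2.imread("pics/scene21.png")[110:200,140:230],None,fx=3.3,fy=3.3,interpolation=cv2.INTER_CUBIC)
o=np.zeros((550,800,3),np.uint8);o[:550,:500]=a;o[:297,500:797]=q;cv2.imwrite("pics/c21.png",o)
E
```

```text
t: 22.85
eef_pos: [546.0, 104.4, 231.8]
tcp_rot: [2.012, 1.57, 0.518]
ft_force: [0.9, -0.0, 0.2]
opening: 0.005
t 22.85 tcp [546.  104.4 231.8] jawyaw 4.4 xdir [ 0.  0. -1.] j [ 0.07  0.37  1.71  0.    1.06 -0.01] F [ 0.9 -0.   0.2] op 0.005
```

View pics/c21.png

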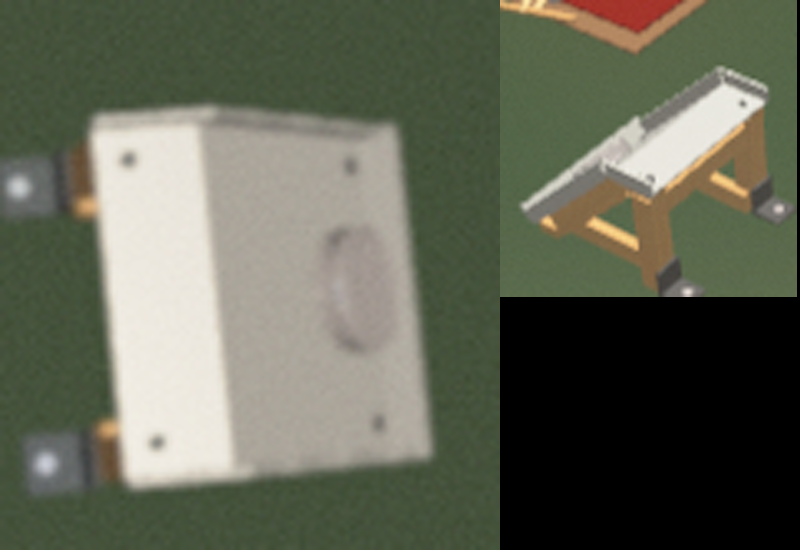

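View pics/top21.png

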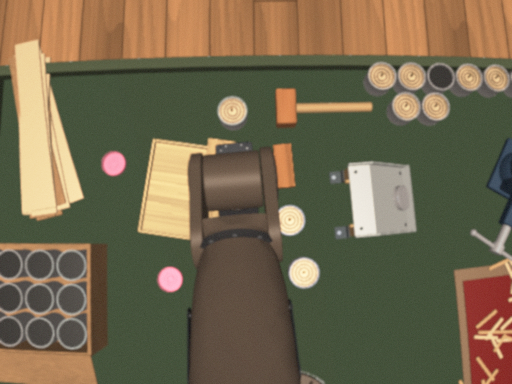

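```bash
python3 - <<'E'
from h import *
np.set_printoptions(precision=1,suppress=True)
print(proj("top",[554.2,-289.7,40.9]), pix("top",402.4,197.6,46))
im=cv2.imread("pics/top21.png"); k=7; x0,y0=370,160
q=cv2.resize(im[y0:240,x0:425],None,fx=k,fy=k,interpolation=cv2.INTER_CUBIC)
xr=np.array([-.078,.997,0]); yr=np.array([-.997,-.078,0]); m=(-xr+[0,0,1])/2**.5; up=(xr+[0,0,1])/2**.5
c=np.array([549.7-.0,-231.9,0]); C=c-75*xr+[0,0,14]+31*up+7*m
a=np.linspace(0,6.28,61)
for off,col in ((7,(0,0,255)),(-7,(0,255,0))):
    for lat in (0,):
        L=[C+off*m+31*(np.cos(t)*up+np.sin(t)*yr) for t in a]; z=((np.array([proj("top",p) for p in L])-[x0,y0]+.5)*k).astype(np.int32); cv2.polylines(q,[z],True,col,1)
cv2.imwrite("pics/c22.png",q)
E
```

```text
(np.float64(401.4516685878864), np.float64(197.43144136178492)) [ 553.3 -290.6   46. ]
```

View pics/c22.png

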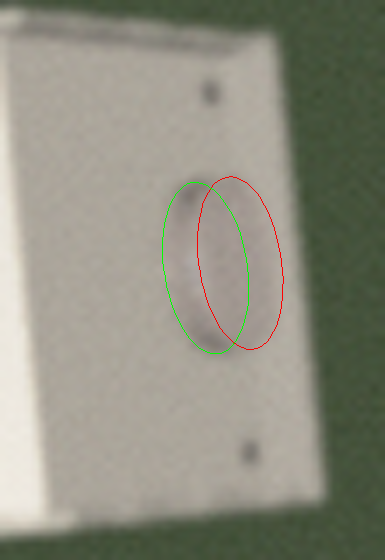

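```bash
python3 -m handwheel '[{"travel":[2,-48,0],"roll":0},{"travel":[4,-96,0],"roll":0},{"travel":[6,-144,0],"roll":0},{"travel":[8,-192,0],"roll":0},{"travel":[10,-240,0],"roll":0},{"travel":[12,-288,0],"roll":0},{"travel":[14,-336,0],"roll":0},{"travel":[16,-384,0],"roll":0}]' 1;python3 -m handwheel '[{"travel":[0,-48,0],"roll":0},{"travel":[0,-90,0],"roll":0},{"travel":[0,-90,0],"roll":0}]' 1; python3 - <<'E'
from h import *
s=st()
cv2.imwrite("pics/w23.png",optics.read_camera("wrist")[:,:,::-1]); print(proj("wrist",[554,-290,45]))
E
```

```text
t: 23.75
eef_pos: [561.7, -284.6, 231.7]
tcp_rot: [0.848, 1.571, -0.647]
ft_force: [0.3, 0.2, -0.2]
opening: 0.002
t: 24.05
eef_pos: [561.0, -377.4, 230.7]
tcp_rot: [-0.553, 1.57, -2.052]
ft_force: [0.1, 1.7, -1.2]
opening: 0.009
t 24.05 tcp [ 561.  -377.4  230.7] jawyaw 4.1 xdir [-0.    -0.001 -1.   ] j [-0.69  0.55  1.4  -0.    1.19 -0.76] F [ 0.1  1.7 -1.2] op 0.009
(np.float64(249.66073016054764), np.float64(87.02494753898667))
```

View pics/w23.png

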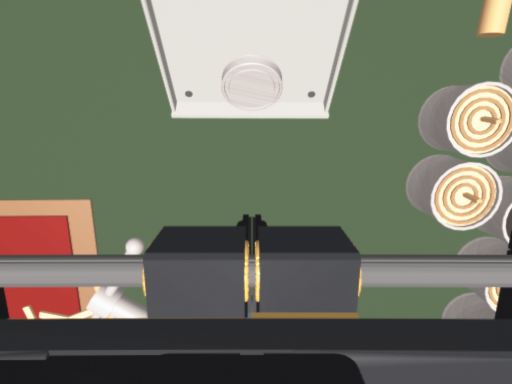

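```bash
python3 - <<'E'
import cv2
a=cv2.imread("pics/w23.png")[30:130,190:320]; cv2.imwrite("pics/w23c.png",cv2.resize(a,None,fx=5,fy=5,interpolation=cv2.INTER_CUBIC))
E
```

```text
(no output)
```

View pics/w23c.png

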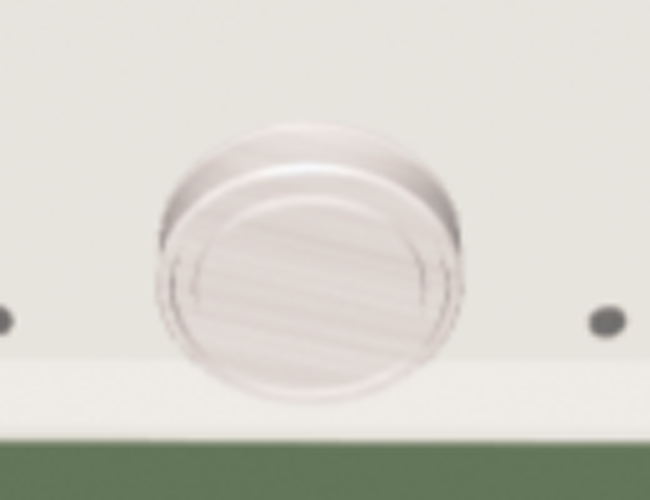

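The lid lies panel up and hollow side down against the stop (about 251,85 px). One last check of the rest of the scene before I hand in.

```bash
python3 - <<'E'
from h import *
a=optics.read_camera("top")[:,:,::-1]; b=optics.read_camera("scene")[:,:,::-1]
t0=cv2.imread("pics/top0.png"); q=np.hstack([t0[60:320,100:330],a[60:320,100:330]]); cv2.imwrite("pics/c24.png",cv2.resize(q,None,fx=1.7,fy=1.7)); cv2.imwrite("pics/s24.png",b)
E
```

```text
(no output)
```

View pics/c24.png

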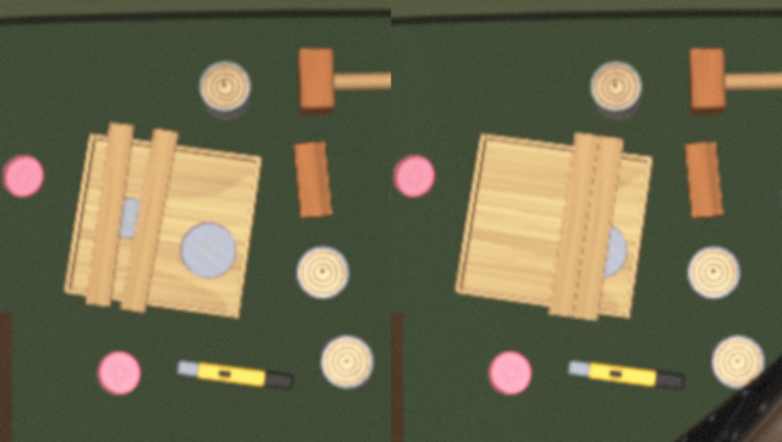

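View pics/s24.png

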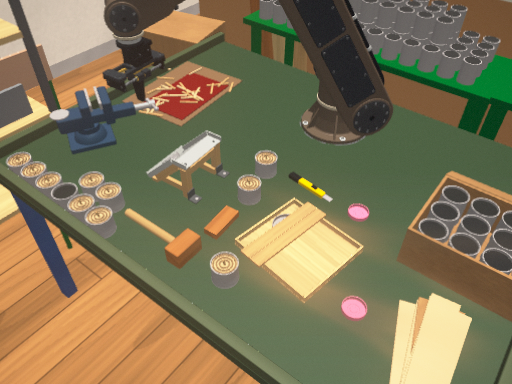

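Everything else is where it was; both laths lie side by side on the tray rims, and the robot touches nothing.

```bash
python3 -c "
from h import *
print(job.job_done()); st()"
```

```text
the job is handed in; nothing more can be done
None
the job is handed in; nothing more can be done
```

The small lid now lies flat on the slope against the stop with its hollow side down, and the job is handed in at about 24 s of the 64 s allowed.

**What I did:**
1. I pushed both laths along the tray rims in one sweep, so they now lie side by side over the tray's +x half.
2. I gripped the small lid across its diameter and turned it upright in the grip by pressing its panel against the corner of the ramp's flange, in two passes. The highest push I read was about 18 N.
3. I set the lid on its edge on the shelf, about 4 mm behind the brink, and let go. It stood by itself.
4. I tipped it over slowly with the closed fingers, and it slid down to the stop.

**Last checks:**
- **Lid:** The wrist picture shows the closed panel facing up and the lid against the stop. The top picture matches the expected resting place to about 1 px.
- **Other things:** The laths are on the tray, clear of the ramp, and comparing the top picture before and after shows no bystander moved. In that last comparison the laths cover part of the large lid and the arm covers the edge of tin_c.
- **Robot:** The arm is clear of everything.

**What disagreed:**
- The cameras differed by 3 to 8 mm on some positions, so I averaged them or relied on the wrist camera.
- The first pivot reached only about 75°, because the lid turned about its panel rather than its centre. The second pass brought it close to upright, and it measured about 90° when set down on the shelf.

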